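# Lock the stop collar on the paper-roll stand

### The job

On the paper-roll stand, turn the loose stop collar (its steel bar handle is there to push) until its set screw squarely faces the flat of the shaft. Only then press the screw's orange clamping lever down as far as it goes to tighten it, leaving the screw still facing the flat. Leave the other loose things on the bench where they are.

Things in the scene. Friction and masses are not known exactly. Their poses are not given: they have to be found in the camera images.
- stand: Fixed roll stand: grey round foot, 170 mm across, 12 mm high; upright steel D-shaft, 40 mm diameter, top at 115 mm. Origin on the shaft axis at the bench surface, z up. The shaft's one flat faces this body's +x (12 mm from the axis, 32 mm wide, yellow above the collar; a yellow line on the shaft's end points to it), roughly away from the robot, within 0.5 rad.
- collar (a joint): Turn of the aluminium collar (84 mm across, 36 to 81 mm above the bench) about the shaft axis, rad, counter-clockwise from above positive; 0 = set screw squarely faces the flat. Starts 0.6 to 1.5; range -1.0 to 2.2, no stop at 0; stays where left, takes 0.4 N m (5 N at the handle). A blue block (30 wide, 34 high, to 74 mm from the axis, white line on top) holds the screw.
- handle_end (a point): Centre of the red 24 mm ball ending the collar's bar handle: 100 mm from the shaft axis, 58.5 mm above the bench. The steel bar is 16 mm thick, level and radial, free from 42 to 90 mm from the axis; push it from either side. It is exactly opposite the set screw: with the screw on the flat it points along the stand's -x.
- screw_head (a point): Centre of the screw's dark round head (28 mm across, 20 mm long), the pivot of the clamping lever: 84 mm from the shaft axis on the set-screw side, 58.5 mm above the bench. The lever turns about the level radial line through this point and the shaft axis.
- lever_tip (a point): Centre of the 22 mm ball ending the orange clamping lever, 78 mm from the screw head centre; the bar is 16 mm thick. The lever swings in the upright plane square to the screw, on the right as seen by someone facing the screw from outside (counter-clockwise side seen from above): with the screw on the flat it leans to the stand's +y.
- clamp (a joint): Turn of the set screw's clamping lever, rad: 0 = loose, lever 65 degrees above level; grows as the lever is pressed down (screw turned clockwise, tightening); 1.2 = tight, on its stop, lever about 4 degrees below level. Starts between 0 and 0.3; stays where it is left (about 0.12 N m).
- spray_can: Loose bystander: red and blue spray can, 64 mm across, 170 mm high, origin under its centre.
- tape_roll: Loose bystander: brown roll of tape lying flat, 110 mm across, 48 mm high, origin under its centre.
- spare_collar: Loose bystander: plain aluminium ring lying flat, 76 mm across, 28 mm high, origin under its centre. Not the collar to turn.
- wrench: Loose bystander: steel open-ended wrench lying flat, 180 mm long, origin at its middle, along its own x.
- core_tube: Loose bystander: cardboard core tube standing on end, 70 mm across, 130 mm high, origin under its centre.
- white_carton: Loose bystander: closed white carton 130 x 170 x 120 mm high, origin under its centre.
Mind the look-alikes: they are no part of the job. Leave any purple look-alike of the stand alone.

How it is judged (in metres and radians):
On the way, in this order (a step that is already met when the one before it is completed fails the run):
1. the set screw faces the flat (collar within 0.15 rad) while the lever is still loose (under 0.6 rad) (value of joint collar between -0.15 and 0.15 rad and value of joint clamp below 0.6 rad), for 0.2 s.
2. the lever is pressed home (over 1.08 rad) with the screw still on the flat (value of joint collar between -0.15 and 0.15 rad and value of joint clamp above 1.08 rad), for 0.2 s.
At the end, for the whole second after the job is handed in: The set screw faces the shaft flat (collar joint within 0.15 rad of 0), the clamping lever is down (joint above 1.08 of 1.2 rad), both at rest (all of step 2 and velocity of joint collar between -0.05 and 0.05 rad/s and velocity of joint clamp between -0.05 and 0.05 rad/s); the robot touches nothing.
It fails at once if the screw is tightened (lever past 0.8 rad) while it is more than 0.2 rad off the flat (value of joint clamp above 0.8 rad and (value of joint collar above 0.2 rad or value of joint collar below -0.2 rad)).
It fails at once if one of the loose bystanders is moved more than 40 mm (distance of any of spray_can, tape_roll, spare_collar, wrench, core_tube, white_carton from where it was at the start of the episode above 0.04 m).
It fails at once if the spray can, core tube or carton is knocked over (angle between any of spray_can, core_tube, white_carton's own z axis and vertical above 0.5 rad).
It also fails if it takes over 48 s, if anything falls off the work surface, if the arm or the gripper's body presses on something with over 40 N, if the wrist force passes 120 N, or if a joint passes its speed limit or range.

### The arm

A 7-joint arm with a two-finger parallel gripper is mounted at the origin on the work surface. World frame = base frame: x ahead of the robot, y to its left, z up, the work surface at z = 0. Lengths are in mm, angles in degrees, forces in N, time in s.
With the tool pointing down it reaches from about 425 to 1025 mm from the base axis. Payload 3.6 kg.
Tool frame: the origin (TCP) lies on the centre line of the jaws, within the pads' length; the fingertips stand 17 mm ahead of it and the grasp point (between the pads) lies 2 mm behind it (tip_extent is the distance from the TCP to the fingertips, in mm); z points along the fingers, y is the direction in which the jaws open and shut (so a half turn about z gives the same grasp; the last joint's range is limited). The gripper opens to 85 mm and grips with 20 to 120 N. Pads are 22 mm wide; open, the fingers measure 114 mm over their backs; the gripper's body (76 mm by 85 mm) begins 54 mm behind the grasp point. The pads swing forward as they close: fully open they stand 13 mm farther back than shut.
Start: joints at [58.127, 33.873, 2.773, 92.16, -1.908, 54.013, -1.931], TCP at [323.682, -648.737, 213.302] pointing down, gripper open.
Joint ranges: [-153.93, 153.93], [-27.13, 128.08], [-72.61, 78.16], [10.71, 143.7], [-87.88, 267.88], [4.46, 118.87], [-176.78, 176.78]. Speed limits (degrees/s): [147.25, 147.25, 180, 180, 180, 180, 180].

### API

Orientations are given as a 3x3 rotation matrix whose columns are the frame's x, y, z axes.
In Python, from workcell import state, snapshot, hand_in, tip_extent gives the robot as it stands. The module is installed in compiled form; this text tells all that it offers.
- The arm moves only by the tool play_rows, never from a script. Its argument "motion" is a list of rows, each a list of 7 numbers: the closure, from 0 (fully open) to 1 (shut), then the shift along the tool's x, y, z in units of 40 mm (1.0 is 40 mm), then the turn, a rotation vector about the tool's x, y, z in units of 8 degrees (1.0 is 8 degrees). A call has 1 to 20 rows; each row shifts and turns the pose as measured when the row begins, along the tool's axes as they then stand; what a row does not reach is not made up. A row lasts 1/10 s, in which the tool goes at most 50 mm and 8.59 degrees, less where a joint would pass 70% of its speed; a pose out of reach is approached as far as the arm can. A call is refused whole if a number of a shift passes 1 or a number of a turn 1, either way. A call with a gripper value outside its range is refused whole. The fingers move at their own pace and stop on an object; the grip force is fixed at half the most. Time passes only in rows, so rows that do not move let the fingers close. It gives the time, the measured TCP pose, the force and the opening at its end, in the units of the state.
- state(): the state, without advancing time (a new reading comes with each control period).
- snapshot(name): name is "scene" or "top" or "wrist"; returns a dict with "pixels" (400x640x3 uint8, red, green, blue), "fovy" (degrees; the focal length in pixels is half the picture's height over the tangent of half this angle, whatever the lens; pixels are square), "cx", "cy" (the principal point, pixels), "world_to_cam" (4x4, takes a point from world to camera coordinates). Camera axes: x right, y down, z forward; pixel columns grow to the right and rows downward; lengths in mm; the calibration is good to about 2 mm. A picture is of the moment at which its call begins. There is no depth.
- hand_in(): hands the job in, once; it reports no verdict.
The state is a dict: "t": time; "joints": joint angles; "qd": joint speeds; "tau": joint torques, N m; "ee_pos": TCP position; "orientation": TCP orientation; "contact_force": force on the tool from outside, world axes, zero at the start; "ft_torque": the same for the moment, N m; "width": finger opening in mm.
Only numpy, scipy, OpenCV 4.12 (cv2) and the standard library are available. Lean on these libraries where they do the work, as an engineer would, in place of code of your own. Each camera call takes 0.05 s, during which the arm holds its last target.

## Working session

There is one attempt and no reset: what is moved stays moved. The work goes in short steps, Python scripts to look and compute and a tool call to move; the robot and the scene stay as the last step left them, time stands still between calls to the robot, and variables do not carry over. Pictures are saved under pics/ and viewed, and the job is handed in when it is done.

Besides the shell and the picture viewer there is one more tool, called after "Emit:" as name([rows], argument=value, ...), one row to a line, values as JSON. play_rows: Moves the arm, as the interface text tells. Its arguments: {"type":"object","properties":{"motion":{"type":"array"}},"required":["motion"]}

```bash
mkdir -p pics; cat > h.py <<'E'
import numpy as np, cv2
from workcell import state, snapshot
def save(s,n): cv2.imwrite(f'pics/{n}.png',s['pixels'][:,:,::-1])
def ray(s,u,v):
    f=200/np.tan(np.radians(s['fovy'])/2); d=np.array([(u-s['cx'])/f,(v-s['cy'])/f,1.])
    T=np.array(s['world_to_cam']); R=T[:3,:3]; return -R.T@T[:3,3], R.T@d
def onz(s,u,v,z):
    o,d=ray(s,u,v); return o+d*(z-o[2])/d[2]
def proj(s,p):
    f=200/np.tan(np.radians(s['fovy'])/2); T=np.array(s['world_to_cam']); c=T[:3,:3]@np.array(p)+T[:3,3]
    return c[0]/c[2]*f+s['cx'],c[1]/c[2]*f+s['cy']
E
python3 - <<'E'
from h import *
for n in('scene','top','wrist'):
    s=snapshot(n);save(s,n+'0');print(n,s['fovy'],ray(s,320,200))
print(state())
E
```

```text
scene 51.09401441766447 (array([1456.19898044,  162.10128922,  749.4984966 ]), array([-0.8282413 , -0.13667785, -0.54382968]))
top 47.30137771167978 (array([ 236.54260871,  -13.88683306, 1275.18425852]), array([ 0.21831493, -0.00709473, -0.97604648]))
wrist 64.29962363239977 (array([ 398.67453611, -611.94662277,  373.31788965]), array([-0.30429489, -0.12645331, -0.94439323]))
{'t': 0.15, 'joints': array([58.12893031, 33.9143437 ,  2.76923565, 92.21990646, -1.90800122,
       54.01349061, -1.93178238]), 'qd': array([ 0.09102211, -0.12264481,  0.1097192 , -0.15345475, -0.04007826,
       -0.09572918, -0.00149357]), 'tau': array([ 2.27891789e-03, -5.49246705e+01,  1.54918335e+00, -1.98453462e+01,
        9.49772308e-03,  5.70642849e-03, -7.04380341e-07]), 'ee_pos': array([ 323.34304643, -648.1377569 ,  212.39294393]), 'orientation': array([[ 8.94805971e-01,  4.46454346e-01, -8.89061435e-04],
       [ 4.46455218e-01, -8.94804662e-01,  1.53441829e-03],
       [-1.10488604e-04, -1.76993276e-03, -9.99998428e-01]]), 'contact_force': array([ 0.04294431, -0.24222625, -0.12966144]), 'ft_torque': array([-0.0028212 ,  0.02391302, -0.02032515]), 'width': 85.37803230109292}
```

View pics/scene0.png

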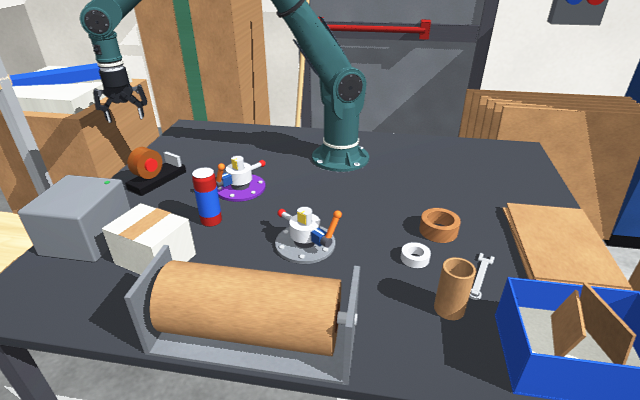

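View pics/top0.png

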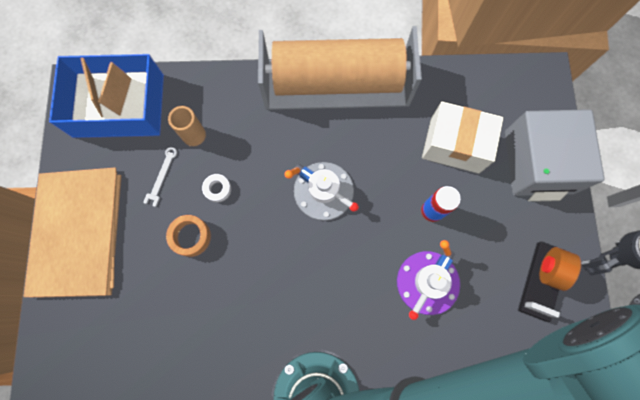

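The grey-foot stand is at about (323,190) in top, with its red ball at (353,208) and its orange tip at (290,173). The purple decoy is at (430,282). Next I'll zoom in and measure.

```bash
python3 - <<'E'
from h import *
t=snapshot('top');s=snapshot('scene')
a=cv2.resize(t['pixels'][150:230,275:375],None,fx=6,fy=6,interpolation=cv2.INTER_CUBIC)
b=cv2.resize(s['pixels'][190:270,260:360],None,fx=6,fy=6,interpolation=cv2.INTER_CUBIC)
cv2.imwrite('pics/t1.png',a[:,:,::-1]);cv2.imwrite('pics/s1.png',b[:,:,::-1])
def blobs(im,m,x0,x1,y0,y1,name):
    mm=np.zeros_like(m,np.uint8);mm[y0:y1,x0:x1]=m[y0:y1,x0:x1]
    n,l,st,c=cv2.connectedComponentsWithStats(mm)
    for i in range(1,n):
        if st[i,4]>3: print(name,st[i],c[i].round(1))
for nm,im,box in(('top',t,(275,375,150,230)),('scene',s,(260,360,190,270))):
    P=im['pixels'];h=cv2.cvtColor(P,cv2.COLOR_RGB2HSV).astype(int);H,S,V=h[...,0],h[...,1],h[...,2]
    blobs(im,((H<5)|(H>174))&(S>150)&(V>80),*box,nm+' red')
    blobs(im,(H>=6)&(H<17)&(S>150)&(V>80),*box,nm+' orange')
    blobs(im,(H>=20)&(H<35)&(S>80)&(V>80),*box,nm+' yellow')
    blobs(im,(H>=95)&(H<125)&(S>130)&(V>50),*box,nm+' blue')
E
```

```text
top red [350 203   8   8  51] [353.9 206.8]
top orange [285 168  15  10  82] [291.7 172.3]
top blue [303 167  10   7  25] [307.5 169.7]
top blue [300 172   9   9  39] [303.9 176.1]
scene red [278 209   8   8  34] [280.6 211.9]
scene orange [325 210  17  28 166] [332.9 224. ]
scene yellow [297 211   9  14  84] [301.4 217.5]
scene blue [317 228   9   6  19] [321.4 230.3]
scene blue [311 230  14  16 120] [316.1 237.1]
```

View pics/t1.png

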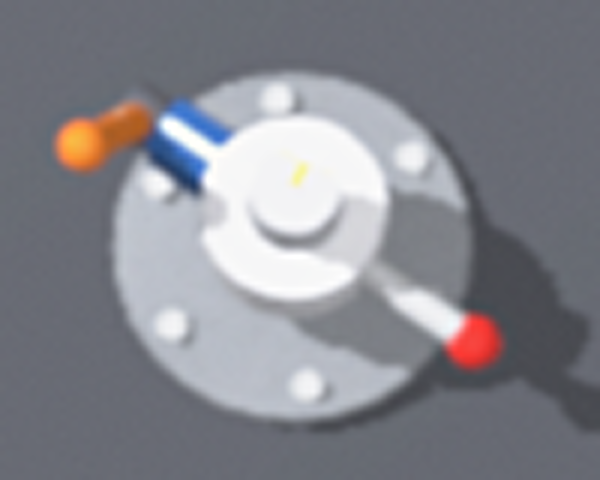

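View pics/s1.png

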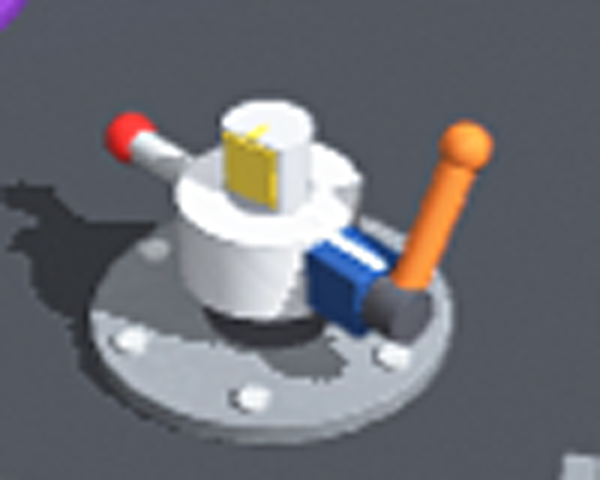

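```bash
python3 - <<'E'
from h import *
t=snapshot('top');s=snapshot('scene')
c=onz(t,275+292/6,150+245/6,12);print('foot centre top',c)
c2=onz(t,275+295/6,150+197/6,115);print('shaft top top',c2)
print('foot scene',onz(s,260+270/6,190+313/6,12),'shaft top scene',onz(s,260+267/6,190+122/6,115))
r=onz(t,353.9,206.8,58.5);rs=onz(s,281.3,212,58.5);print('red',r,rs)
A=onz(s,260+222/6,190+133/6,115);B=onz(s,260+277/6,190+152/6,115);d=B-A;print('flat len',np.linalg.norm(d),'yaw',np.degrees(np.arctan2(d[1],d[0]))-90, A,B)
A=onz(s,260+226/6,190+188/6,81);B=onz(s,260+277/6,190+209/6,81);d=B-A;print('flat len',np.linalg.norm(d),'yaw',np.degrees(np.arctan2(d[1],d[0]))-90)
for p in(c,c2): 
    d=r-p;print('handle',np.linalg.norm(d[:2]),np.degrees(np.arctan2(d[1],d[0])))
print('tip top', onz(t,275+80/6,150+145/6,125))
E
```

```text
foot centre top [545.56588881 -34.16764001  12.        ]
shaft top top [541.96255589 -34.40242266 115.        ]
foot scene [554.83531397 -29.38107291  12.        ] shaft top scene [547.02950045 -30.16361128 115.        ]
red [ 487.51531923 -114.40053853   58.5       ] [ 485.50916942 -112.306943     58.5       ]
flat len 28.929497363906673 yaw -21.24018163054312 [558.81029696 -48.2633222  115.        ] [569.29082671 -21.29900663 115.        ]
flat len 28.583373731096227 yaw -24.874832057342033
handle 99.03124069473346 -125.88670741792802
handle 96.76879725273707 -124.23945717925797
tip top [565.06071367  58.88957987 125.        ]
```

Emit:
play_rows([
  [0, 0, 0, -0.5, 0, 0, 0],
  [0, 0.7, -0.8, -0.07, 0, 0, 0],
  [0, 0.7, -0.8, -0.07, 0, 0, 0],
  [0, 0.7, -0.8, -0.07, 0, 0, 0],
  [0, 0.7, -0.8, -0.07, 0, 0, 0],
  [0, 0.7, -0.8, -0.07, 0, 0, 0],
  [0, 0.7, -0.8, -0.07, 0, 0, 0],
  [0, 0.7, -0.8, -0.07, 0, 0, 0],
  [0, 0.7, -0.8, -0.07, 0, 0, 0],
  [0, 0.7, -0.8, -0.07, 0, 0, 0],
  [0, 0.7, -0.8, -0.07, 0, 0, 0],
  [0, 0.7, -0.8, -0.07, 0, 0, 0],
  [0, 0.7, -0.8, -0.07, 0, 0, 0],
  [0, 0.7, -0.8, -0.07, 0, 0, 0],
])

```text
t: 1.75
ee_pos: [468.3, -103.7, 270.2]
orientation: [[0.901, 0.433, 0.004], [0.433, -0.901, -0.008], [0.0, 0.01, -1.0]]
contact_force: [0.1, 0.1, -0.4]
width: 85.6
```

```bash
python3 - <<'E'
from h import *
s=snapshot('wrist');save(s,'w1');print(state()['ee_pos'],proj(s,[546,-33,115]),ray(s,320,200))
E
```

```text
[471.19463662 -94.73224074 270.88258494] (np.float64(291.353020594048), np.float64(69.7524158535017)) (array([543.32358456, -67.14383121, 431.2997327 ]), array([-0.30103246, -0.13147068, -0.94475357]))
```

View pics/w1.png

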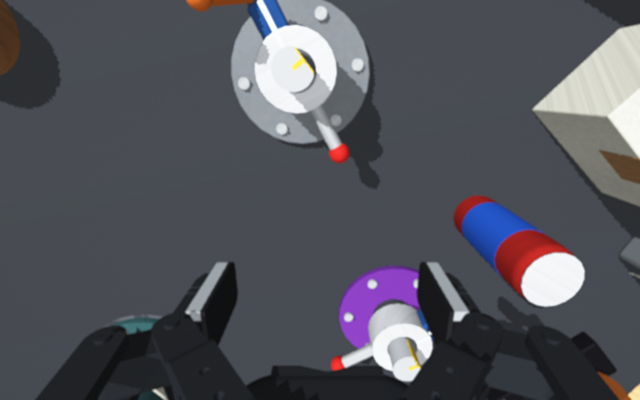

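```bash
python3 - <<'E'
from h import *
s=snapshot('wrist')
a=cv2.resize(s['pixels'][0:170,220:390],None,fx=3.5,fy=3.5,interpolation=cv2.INTER_CUBIC)
b=cv2.resize(s['pixels'][40:100,265:325],None,fx=9.5,fy=9.5,interpolation=cv2.INTER_CUBIC)
save(dict(pixels=a),'w2a');save(dict(pixels=b),'w2b')
E
```

```text
(no output)
```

View pics/w2a.png

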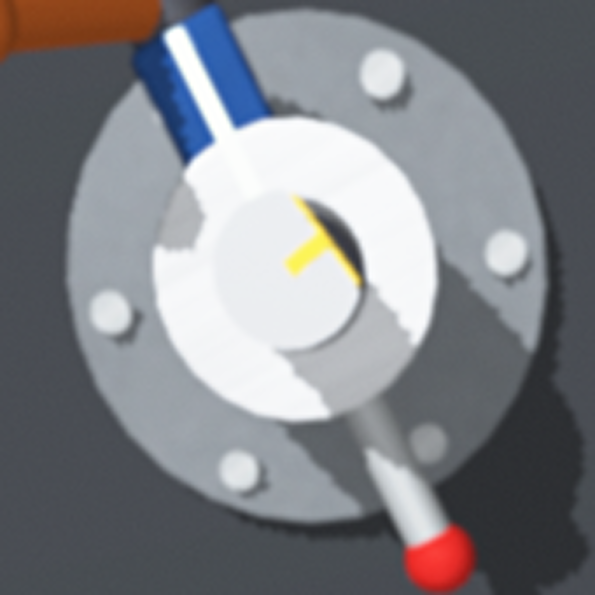

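View pics/w2b.png

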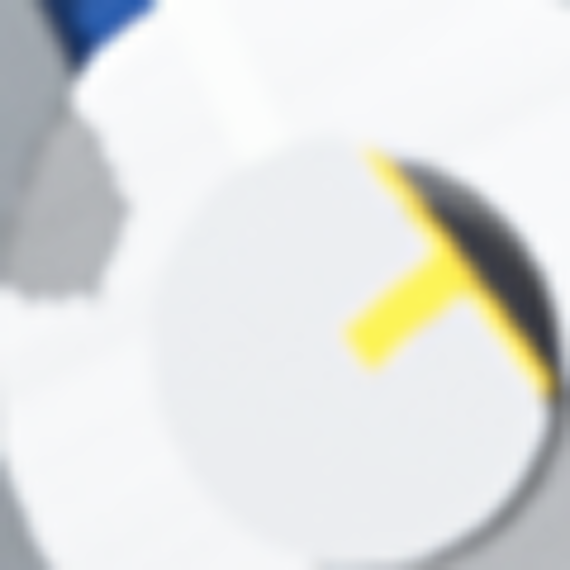

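```bash
python3 - <<'E'
from h import *
s=snapshot('wrist')
q=lambda x,y,z,k=9.5,ox=265,oy=40: onz(s,ox+(x+.5)/k-.5,oy+(y+.5)/k-.5,z)
A=q(367,150,115);B=q(552,392,115);d=A-B;print('chord',A,B,np.linalg.norm(d),'yaw',np.degrees(np.arctan2(d[1],d[0]))-90)
n=np.array([-d[1],d[0],0])/np.linalg.norm(d);n=-n if n[0]<0 else n
c=(A+B)/2-12*n;print('centre from flat',c)
d=q(452,268,115)-q(360,350,115);print('line yaw',np.degrees(np.arctan2(d[1],d[0])),np.linalg.norm(d))
P=s['pixels'];h=cv2.cvtColor(P,cv2.COLOR_RGB2HSV).astype(int);H,S,V=h[...,0],h[...,1],h[...,2]
m=(((H<5)|(H>174))&(S>150)&(V>80)).astype(np.uint8);m[:,370:]=0;m[200:]=0
n_,l,st,cc=cv2.connectedComponentsWithStats(m);i=1+np.argmax(st[1:,4]);r=onz(s,*cc[i],58.5);print('red',st[i],r)
cf=q(307,266,12,3.5,220,0);print('foot c',cf)
for p in(c,cf):
  d=(r-p)[:2];print(np.linalg.norm(d),np.degrees(np.arctan2(d[1],d[0])))
a=q(175,35,75.5,3.5,220,0);b=q(228,145,75.5,3.5,220,0);d=a-b;print('white line ang',np.degrees(np.arctan2(d[1],d[0])),np.linalg.norm(d),a,b)
E
```

```text
chord [563.50267255 -30.79207913 115.        ] [551.84614426 -56.29203051 115.        ] 28.037870318782105 yaw -24.566070428973333
centre from flat [546.76061884 -38.5531474  115.        ]
line yaw -24.38598248585679 11.7631607983726
red [333 148  20  19 272] [ 486.92367319 -115.12623029   58.5       ]
foot c [551.18502617 -35.12319209  12.        ]
97.17971541334697 -128.0053413209644
102.6158253291061 -128.77269846852727
white line ang 52.514292970706656 31.076945081605047 [588.47027668  19.93110469  75.5       ] [569.55798219  -4.72861211  75.5       ]
```

Emit:
play_rows([
  [0.5, 0.5, 0.2, 0.5, 0, 0, -0.85],
  [0.5, 0.3, 0, 0.5, 0, 0, -0.85],
  [0.5, 0, 0, 0.5, 0, 0, -0.85],
  [0.5, 0, 0, 0.5, 0, 0, -0.8],
  [0.5, 0, 0, 0, 0, 0, 0],
  [0.5, 0, 0, 0, 0, 0, 0],
])

```text
t: 2.5
ee_pos: [502.1, -103.1, 189.3]
orientation: [[0.599, 0.8, 0.008], [0.801, -0.599, -0.013], [-0.005, 0.014, -1.0]]
contact_force: [0.9, 0.1, 0.1]
width: 42.5
```

```bash
cat >> h.py <<'E'
def to(x,y,z,yaw):
    s=state();R=s['orientation'];p=s['ee_pos'];d=R.T@(np.array([x,y,z])-p)
    y0=np.degrees(np.arctan2(R[1,0],R[0,0]));tilt=R.T@np.array([0,0,-1.])
    print('pos',p.round(1),'yaw',y0.round(1),'shift units',(d/40).round(2),'turn z units',round(-(yaw-y0)/8,2),'tilt fix',np.round(np.degrees(np.cross([0,0,1],tilt))/8,2),'w',s['width'],'F',s['contact_force'].round(1),'j7',s['joints'].round(0))
C=np.array([548.,-36.])
def pol(r,a): return C+r*np.array([np.cos(np.radians(a)),np.sin(np.radians(a))])
E
python3 -c "
from h import *
to(*pol(70,-128),61,52)"
```

```text
pos [ 502.1 -103.1  189.3] yaw 53.2 shift units [ 0.3  -0.17  3.2 ] turn z units 0.15 tilt fix [ 0.1   0.04 -0.  ] w 42.516373300659566 F [0.9 0.1 0.1] j7 [ 15.  21. -11. 121.   8.  39. -38.]
```

Emit:
play_rows([
  [0.5, 0.15, -0.17, 0.6, 0.1, 0.04, 0.15],
  [0.5, 0.1, 0, 0.7, 0, 0, 0],
  [0.5, 0, 0, 0.2, 0, 0, 0],
  [0.5, 0, 0, 0, 0, 0, 0],
])

```text
t: 2.9
ee_pos: [506.3, -95.8, 132.6]
orientation: [[0.627, 0.779, 0.009], [0.779, -0.627, -0.003], [0.003, 0.009, -1.0]]
contact_force: [-1.2, -0.6, -0.4]
width: 42.7
```

```bash
python3 -c "
from h import *
to(*pol(70,-128),61,52)
s=snapshot('wrist');save(s,'w3')"
```

```text
pos [506.3 -95.8 132.6] yaw 51.2 shift units [ 0.06 -0.12  1.79] turn z units -0.1 tilt fix [ 0.06 -0.02  0.  ] w 42.709731979281514 F [-1.2 -0.6 -0.4] j7 [ 13.  26. -10. 123.   9.  31. -42.]
```

View pics/w3.png

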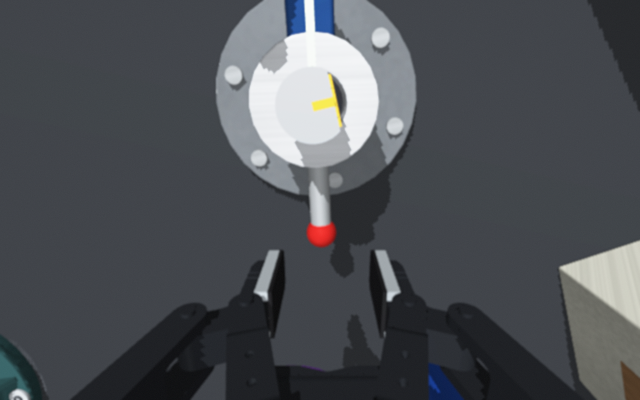

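The bar is centred between the pads: ball at (321,233), pads at about 272 and 382. I'll descend to straddle it.

Emit:
play_rows([
  [0.5, 0.06, -0.1, 0.7, 0.06, 0, 0],
  [0.5, 0, 0, 0.7, 0, 0, 0],
  [0.5, 0, 0, 0.4, 0, 0, 0],
  [0.5, 0, 0, 0.1, 0, 0, 0],
])

```text
t: 3.35
ee_pos: [512.6, -94.0, 62.3]
orientation: [[0.631, 0.776, 0.019], [0.776, -0.631, -0.002], [0.01, 0.015, -1.0]]
contact_force: [-0.5, 0.5, 0.3]
width: 42.5
```

```bash
python3 -c "
from h import *
to(*pol(70,-128),61,52)
s=snapshot('wrist');save(s,'w4')"
```

```text
pos [512.6 -94.   62.3] yaw 50.9 shift units [-0.07 -0.2   0.03] turn z units -0.14 tilt fix [ 0.11 -0.07  0.  ] w 42.5198806472432 F [-0.5  0.5  0.3] j7 [ 11.  33.  -8. 125.  11.  22. -45.]
```

View pics/w4.png

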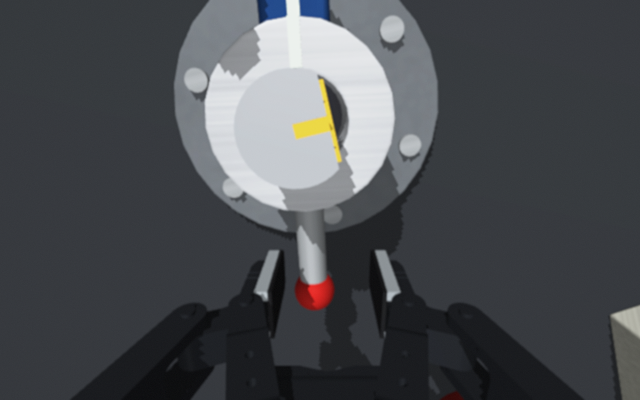

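Emit:
play_rows([
  [0.5, 0, -0.24, 0, 0, 0, 0.9],
  [0.5, 0.02, -0.24, 0, 0, 0, 0.9],
  [0.5, 0.02, -0.24, 0, 0, 0, 0.9],
  [0.5, 0.02, -0.24, 0, 0, 0, 0.9],
  [0.5, 0.02, -0.24, 0, 0, 0, 0.9],
  [0.5, 0.02, -0.24, 0, 0, 0, 0.9],
  [0.5, 0, 0, 0, 0, 0, 0],
])

```text
t: 4.1
ee_pos: [494.0, -44.7, 72.6]
orientation: [[0.994, 0.098, 0.038], [0.099, -0.995, -0.0], [0.038, 0.004, -0.999]]
contact_force: [0.6, -0.9, 0.6]
width: 42.3
```

```bash
python3 -c "
from h import *
to(*pol(70,-190),61,-10)
p=state()['ee_pos'][:2]-C;print(np.hypot(*p),np.degrees(np.arctan2(p[1],p[0])))
s=snapshot('wrist');save(s,'w5')"
```

```text
pos [494.  -44.7  72.6] yaw 5.7 shift units [-0.33 -0.56  0.28] turn z units 1.96 tilt fix [ 0.03 -0.27  0.  ] w 42.33575326853267 F [ 0.6 -0.9  0.6] j7 [ -3.  30.   4. 129.  -7.  19. -78.]
54.7035215469667 -170.88323765775712
```

View pics/w5.png

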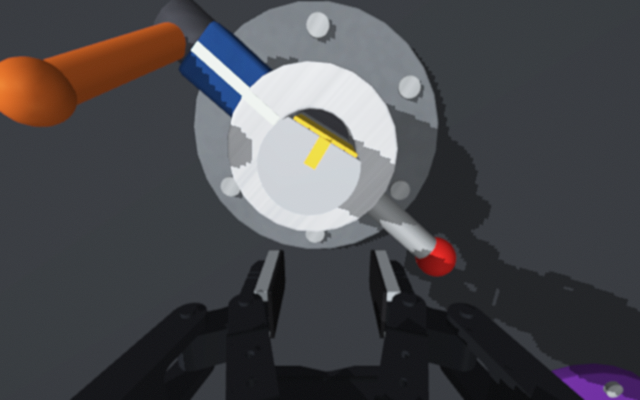

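```bash
python3 -c "
from h import *
import workcell
t=workcell.tip_extent
print(t() if callable(t) else t)
s=snapshot('wrist');p=state();R=p['orientation']
for o in([0,0,0],[0,21,17],[0,-21,17],[0,21,10]):print(o,proj(s,p['ee_pos']+R@np.array(o)))
"
```

```text
17.0
[0, 0, 0] (np.float64(325.68918304045513), np.float64(246.6807474809759))
[0, 21, 17] (np.float64(359.8651813305569), np.float64(233.84609935144525))
[0, -21, 17] (np.float64(291.68333460085034), np.float64(233.74552363995272))
[0, 21, 10] (np.float64(361.022239437848), np.float64(238.88817177860173))
```

Emit:
play_rows([
  [0.5, -0.3, 0, -0.8, 0, -0.25, 0],
  [1, 0, 0.4, -0.6, 0, 0, -0.9],
  [1, 0, 0.4, 0, 0, 0, -1],
  [1, 0, 0.4, 0, 0, 0, -1],
  [1, 0, 0.4, 0, 0, 0, -1],
  [1, 0, 0.4, 0, 0, 0, -1],
  [1, 0, 0.3, 0, 0, 0, -1],
  [1, 0, 0, 0, 0, 0, 0],
])

```text
t: 5.0
ee_pos: [521.9, -139.4, 135.9]
orientation: [[0.569, 0.823, 0.011], [0.823, -0.568, -0.011], [-0.003, 0.015, -1.0]]
contact_force: [-0.3, -0.5, 0.4]
width: 0.0
```

```bash
python3 -c "
from h import *
to(539,-123,100,52)
s=snapshot('wrist');save(s,'w6')"
```

```text
pos [ 521.9 -139.4  135.9] yaw 55.3 shift units [0.58 0.1  0.9 ] turn z units 0.42 tilt fix [ 0.11  0.02 -0.  ] w 0.0286194708391081 F [-0.3 -0.5  0.4] j7 [ 16.  27.  -8. 120.   8.  33. -32.]
```

View pics/w6.png

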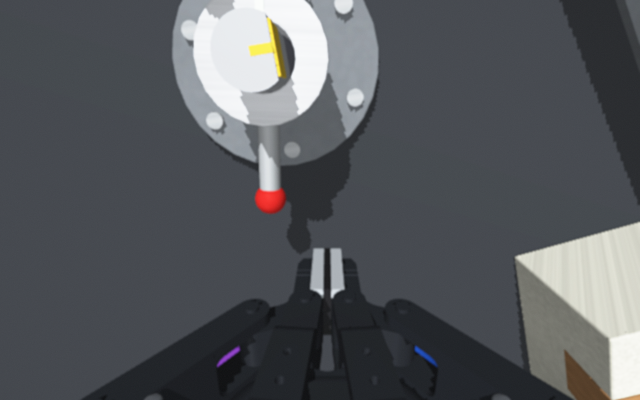

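Emit:
play_rows([
  [1, 0.4, 0.1, 0.4, 0.11, 0.02, 0.4],
  [1, 0.2, 0, 0.7, 0, 0, 0],
  [1, 0, 0, 0.7, 0, 0, 0],
  [1, 0, 0, 0.3, 0, 0, 0],
  [1, 0, 0, 0, 0, 0, 0],
])

```text
t: 5.55
ee_pos: [537.2, -121.1, 51.4]
orientation: [[0.625, 0.78, -0.001], [0.78, -0.625, 0.001], [0.0, -0.001, -1.0]]
contact_force: [-0.0, 0.3, 0.1]
width: -0.2
```

```bash
python3 -c "
from h import *
to(539,-123,55,52)
s=snapshot('wrist');save(s,'w7')"
```

```text
pos [ 537.2 -121.1   51.4] yaw 51.3 shift units [-0.01  0.06 -0.09] turn z units -0.09 tilt fix [-0.01 -0.    0.  ] w -0.1581977501296161 F [-0.   0.3  0.1] j7 [ 12.  35.  -5. 121.   8.  24. -38.]
```

View pics/w7.png

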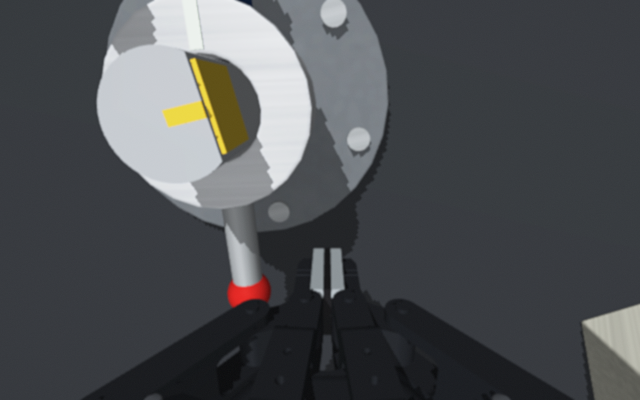

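Emit:
play_rows([
  [1, 0, -0.3, -0.05, 0, 0, 0],
  [1, 0, -0.25, 0, 0, 0, 0],
  [1, -0.06, -0.23, 0, 0, 0, 0.7],
  [1, -0.06, -0.23, 0, 0, 0, 0.7],
  [1, -0.06, -0.23, 0, 0, 0, 0.7],
  [1, 0, 0, 0, 0, 0, 0],
])

```text
t: 6.2
ee_pos: [492.7, -90.1, 60.3]
orientation: [[0.831, 0.556, 0.007], [0.556, -0.831, 0.001], [0.006, 0.004, -1.0]]
contact_force: [1.1, -0.8, -0.7]
width: -0.2
```

```bash
cat >> h.py <<'E'
def show(n,a,r=78,z=54,yaw=0):
    p=state()['ee_pos'][:2]-C;print('r,a',np.hypot(*p),np.degrees(np.arctan2(p[1],p[0])))
    to(*pol(r,a),z,yaw)
    s=snapshot('wrist');save(s,n)
    P=s['pixels'];h=cv2.cvtColor(P,cv2.COLOR_RGB2HSV).astype(int);H,S,V=h[...,0],h[...,1],h[...,2]
    m=(((H<5)|(H>174))&(S>150)&(V>80)).astype(np.uint8);m[350:]=0
    q,l,st,cc=cv2.connectedComponentsWithStats(m)
    for i in range(1,q):
        if st[i,4]>150:
            x=onz(s,*cc[i],58.5);d=x[:2]-C;print('red',st[i],x.round(1),'r',np.hypot(*d).round(1),'ang',np.degrees(np.arctan2(d[1],d[0])).round(1))
E
python3 -c "
from h import *
show('w8',-140,yaw=30)"
```

```text
r,a 77.368556286412 -135.64013532067227
pos [492.7 -90.1  60.3] yaw 33.8 shift units [-0.04 -0.14  0.16] turn z units 0.47 tilt fix [ 0.03 -0.05  0.  ] w -0.15395301807393882 F [ 1.1 -0.8 -0.7] j7 [  6.  32.  -1. 127.   1.  20. -52.]
red [356 254  19  37 467] [ 490.8 -119.9   58.5] r 101.5 ang -124.3
red [529 338  60  12 506] [ 517.1 -255.    58.5] r 221.2 ang -98.0
```

View pics/w8.png

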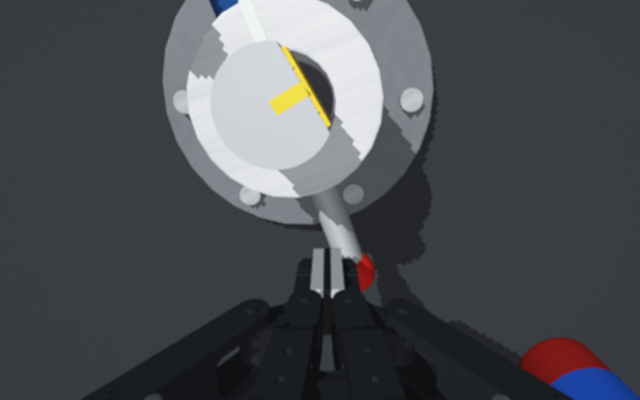

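```bash
python3 -c "
from h import *
s=snapshot('wrist');p=state();R=p['orientation']
for o in([0,0,17],[11,0,17],[-11,0,17],[0,0,0],[0,0,-2]):print(o,np.round(proj(s,p['ee_pos']+R@np.array(o)),1))
print('C',proj(s,[*C,115]))
a=s['pixels'][150:310,240:420];a=(255*(a/255.)**.45).astype(np.uint8)
save(dict(pixels=cv2.resize(a,None,fx=4,fy=3.7,interpolation=cv2.INTER_CUBIC)),'w9')
t=snapshot('scene');save(dict(pixels=cv2.resize(t['pixels'][130:270,220:400],None,fx=4.2,fy=4.2,interpolation=cv2.INTER_CUBIC)),'s9')
"
```

```text
[0, 0, 17] [326.5 232. ]
[11, 0, 17] [326.5 215.4]
[-11, 0, 17] [326.5 248.1]
[0, 0, 0] [326.5 244.8]
[0, 0, -2] [326.5 246.5]
C (np.float64(278.222605988589), np.float64(113.67037245258476))
```

View pics/w9.png

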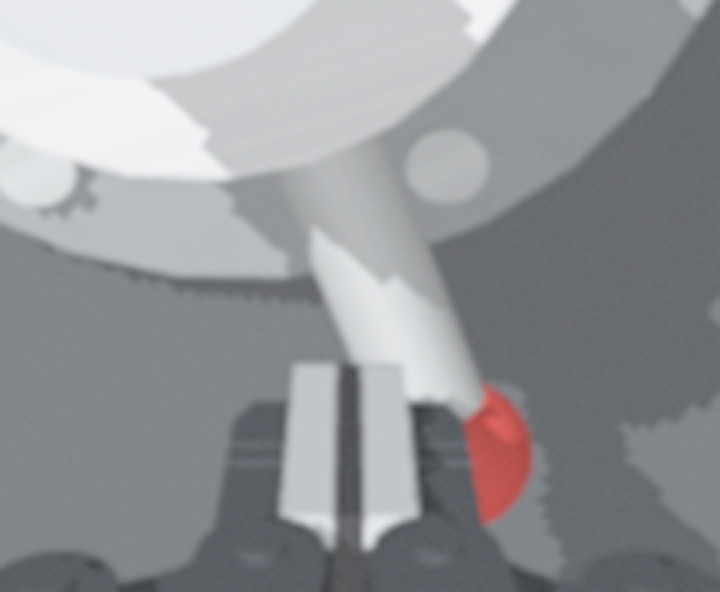

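View pics/s9.png

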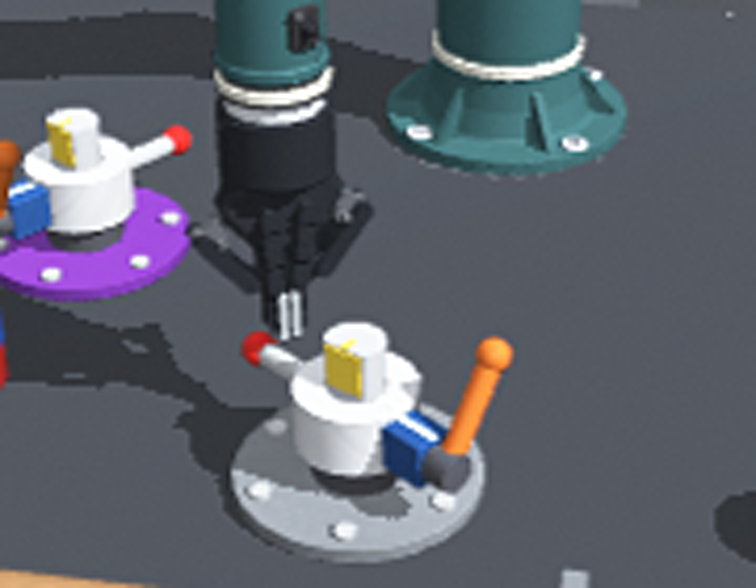

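```bash
python3 -c "
from h import *
s=snapshot('scene');p=state();R=p['orientation']
for o in([0,0,17],[0,0,0],[0,0,-30]):print(o,np.round(proj(s,p['ee_pos']+R@np.array(o)),1))
u,v=220+290/4.2,130+338/4.2
w=snapshot('wrist');o1,d1=ray(s,u,v);o2,d2=ray(w,326.5,248)
A=np.c_[d1,-d2];k,*_=np.linalg.lstsq(A,o2-o1,rcond=None);print((o1+k[0]*d1).round(1),(o2+k[1]*d2).round(1),p['ee_pos'])
print('C',proj(s,[*C,115]),'red',np.array(proj(s,[*pol(100,-127),58.5])))
"
```

```text
[0, 0, 17] [287.7 219. ]
[0, 0, 0] [287.4 214.2]
[0, 0, -30] [287.  205.5]
[502.9 -84.3  78.8] [503.2 -87.4  79.6] [495.44020676 -91.59414831  59.91257393]
C (np.float64(302.299783137994), np.float64(210.3350325581218)) red [279.92078214 212.33165139]
```

The tips triangulate to z≈79 from two cameras, about 36 mm above what the reported TCP plus 17 mm gives. That explains why the fingers passed over the bar without contact. I'll back off to the far side of the bar, then descend using the images as the height reference.

Emit:
play_rows([
  [1, 0, 0.5, 0, 0, 0, -0.8],
  [1, 0, 0.5, 0, 0, 0, -0.8],
  [1, 0.1, 0.3, 0, 0, 0, -0.6],
  [1, 0, 0, 0, 0, 0, 0],
])

```text
t: 6.85
ee_pos: [533.5, -131.0, 60.1]
orientation: [[0.613, 0.79, 0.011], [0.79, -0.613, -0.0], [0.007, 0.009, -1.0]]
contact_force: [-0.8, -0.7, 0.1]
width: -0.0
```

```bash
python3 -c "
from h import *
to(537,-121,20,52)"
```

```text
pos [ 533.5 -131.    60.1] yaw 52.2 shift units [ 0.24 -0.09  1.  ] turn z units 0.02 tilt fix [ 0.06 -0.05  0.  ] w -0.021536015755388025 F [-0.8 -0.7  0.1] j7 [ 14.  34.  -6. 121.   8.  24. -37.]
```

Emit:
play_rows([
  [1, 0.15, -0.05, 0.4, 0.06, -0.05, 0],
  [1, 0.1, 0, 0.4, 0, 0, 0],
  [1, 0, 0, 0.15, 0, 0, 0],
  [1, 0, 0, 0, 0, 0, 0],
])

```text
t: 7.25
ee_pos: [537.1, -122.2, 20.2]
orientation: [[0.618, 0.786, -0.001], [0.786, -0.618, -0.0], [-0.001, -0.001, -1.0]]
contact_force: [-0.1, 0.6, 0.7]
width: -0.2
```

```bash
python3 -c "
from h import *
show('w10',-112,yaw=52,z=20)
t=snapshot('scene');save(dict(pixels=cv2.resize(t['pixels'][130:270,220:400],None,fx=4.2,fy=4.2,interpolation=cv2.INTER_CUBIC)),'s10')
"
```

```text
r,a 86.89222266147108 -97.18580915939246
pos [ 537.1 -122.2   20.2] yaw 51.8 shift units [-0.01 -0.58  0.  ] turn z units -0.02 tilt fix [-0.01  0.01  0.  ] w -0.23395770061405188 F [-0.1  0.6  0.7] j7 [ 12.  39.  -5. 121.   9.  21. -38.]
```

View pics/w10.png

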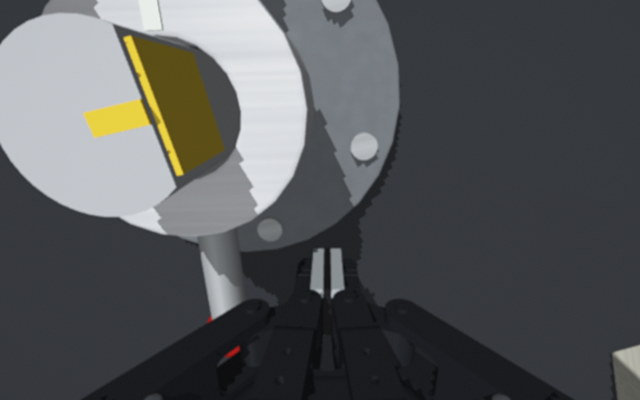

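View pics/s10.png

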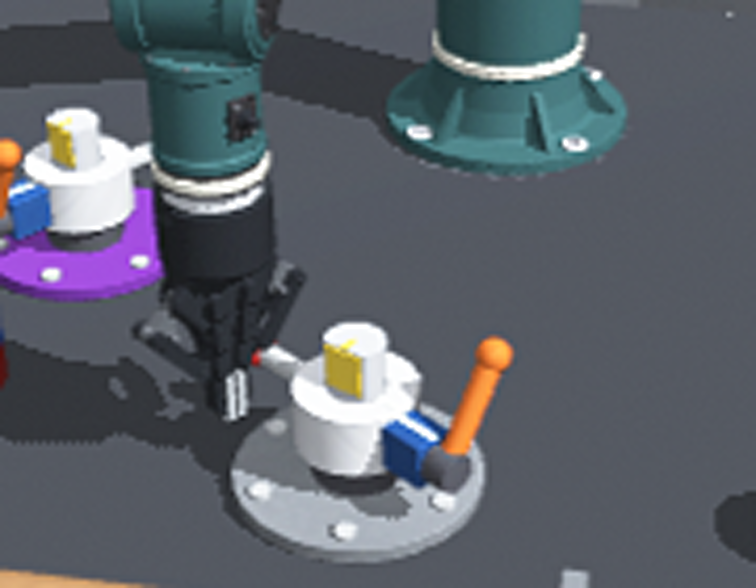

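Emit:
play_rows([
  [1, 0, -0.3, 0.02, 0, 0, 0],
  [1, 0, -0.25, 0.03, 0, 0, 0],
  [1, -0.06, -0.23, 0.04, 0, 0, 0.7],
  [1, -0.06, -0.23, 0.04, 0, 0, 0.7],
  [1, -0.06, -0.23, 0.04, 0, 0, 0.7],
  [1, 0, 0, 0, 0, 0, 0],
])

```text
t: 7.95
ee_pos: [501.8, -98.6, 19.0]
orientation: [[0.827, 0.561, 0.024], [0.562, -0.827, -0.008], [0.015, 0.02, -1.0]]
contact_force: [-0.4, 0.2, -1.3]
width: -0.2
```

```bash
python3 -c "
from h import *
show('w11',-150,yaw=20,z=20)"
```

```text
r,a 77.81791025057693 -126.42075309804873
pos [501.8 -98.6  19. ] yaw 34.2 shift units [-0.11 -0.79 -0.04] turn z units 1.77 tilt fix [ 0.14 -0.11  0.  ] w -0.1583167271162823 F [-0.4  0.2 -1.3] j7 [  6.  37.   0. 127.   1.  14. -51.]
```

View pics/w11.png

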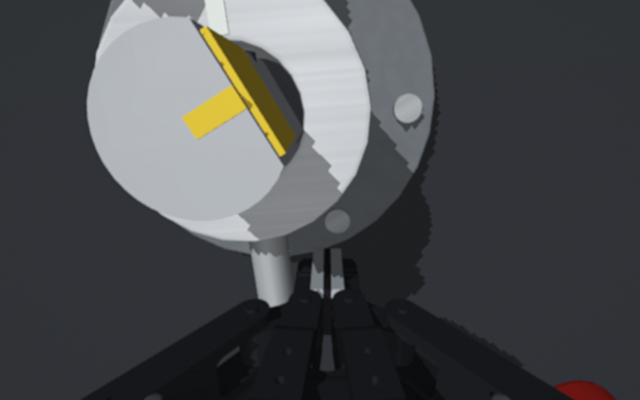

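Emit:
play_rows([
  [1, -0.08, -0.23, 0.04, 0.1, -0.1, 0.8],
  [1, -0.08, -0.23, 0.04, 0, 0, 0.8],
  [1, -0.07, -0.23, 0.04, 0, 0, 0.8],
  [1, -0.06, -0.23, 0.04, 0, 0, 0.8],
  [1, 0, 0, 0, 0, 0, 0],
])

```text
t: 8.5
ee_pos: [482.1, -78.4, 15.4]
orientation: [[0.991, 0.134, 0.019], [0.135, -0.991, -0.012], [0.017, 0.015, -1.0]]
contact_force: [-0.5, -0.2, 0.4]
width: -0.3
```

```bash
python3 -c "
from h import *
show('w12',-180,yaw=-10,z=20)"
```

```text
r,a 78.38011061202226 -147.28781531882785
pos [482.1 -78.4  15.4] yaw 7.7 shift units [-0.15 -1.09 -0.13] turn z units 2.22 tilt fix [ 0.11 -0.12  0.  ] w -0.2578159542612207 F [-0.5 -0.2  0.4] j7 [ -0.  37.   5. 130. -11.  12. -67.]
```

View pics/w12.png

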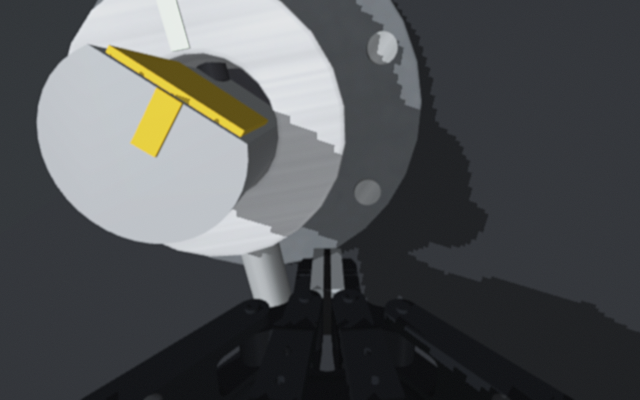

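Emit:
play_rows([
  [1, -0.1, -0.24, 0, 0.1, -0.1, 0.6],
  [1, -0.08, -0.24, 0, 0, 0, 0.6],
  [1, -0.07, -0.24, 0, 0, 0, 0.6],
  [1, -0.07, -0.24, 0, 0, 0, 0.6],
  [1, 0, 0, 0, 0, 0, 0],
])

```text
t: 9.05
ee_pos: [469.5, -47.9, 15.1]
orientation: [[0.979, -0.203, 0.006], [-0.203, -0.979, -0.006], [0.007, 0.005, -1.0]]
contact_force: [0.5, -0.1, -0.8]
width: 0.3
```

```bash
python3 -c "
from h import *
show('w13',-191,yaw=-22,z=20)"
```

```text
r,a 79.44158399205857 -171.35335866295995
pos [469.5 -47.9  15.1] yaw -11.7 shift units [-0.09 -0.67 -0.13] turn z units 1.28 tilt fix [ 0.03 -0.05  0.  ] w 0.26473755353984796 F [ 0.5 -0.1 -0.8] j7 [ -6.  37.   8. 132. -21.  12. -80.]
```

View pics/w13.png

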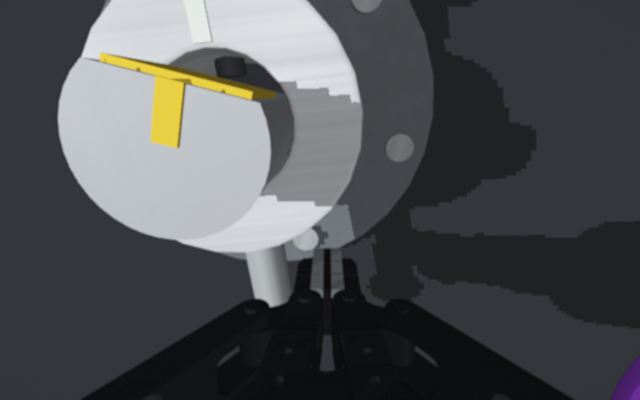

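```bash
cat >> h.py <<'E'
def ang(s,a,b,z):
    d=onz(s,*b,z)-onz(s,*a,z);return np.degrees(np.arctan2(d[1],d[0])),np.linalg.norm(d)
E
python3 -c "
from h import *
s=snapshot('wrist')
print('yel',ang(s,(166,146),(172,80),115))
print('flat edge',ang(s,(253,96),(101,56),115))
print('white 81',ang(s,(202,41),(196,0),81), '75.5',ang(s,(202,41),(196,0),75.5))
print('C proj',proj(s,[*C,115]),onz(s,165,150,115))
print('bar', onz(s,(246+288)/2,255,66), onz(s,(258+293)/2,295,66))
a=s['pixels'][0:120,60:320];save(dict(pixels=cv2.resize(a,None,fx=3,fy=3,interpolation=cv2.INTER_CUBIC)),'w13z')
t=snapshot('top');save(dict(pixels=cv2.resize(t['pixels'][150:230,275:375],None,fx=7,fy=7,interpolation=cv2.INTER_CUBIC)),'t13')
"
```

```text
yel (np.float64(-25.734881980332272), np.float64(12.33449102040828))
flat edge (np.float64(64.04907642790984), np.float64(27.264234692257343))
white 81 (np.float64(-9.51349209753281), np.float64(9.711061699178552)) 75.5 (np.float64(-9.513492097532842), np.float64(10.26877659406853))
C proj (np.float64(178.14539238397984), np.float64(138.5605966133784)) [546.42340003 -32.7424308  115.        ]
bar [496.19385689 -30.95522435  66.        ] [477.77119883 -29.58713459  66.        ]
```

View pics/w13z.png

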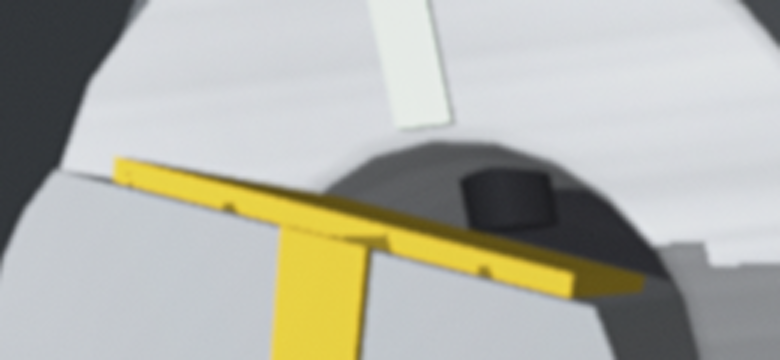

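View pics/t13.png

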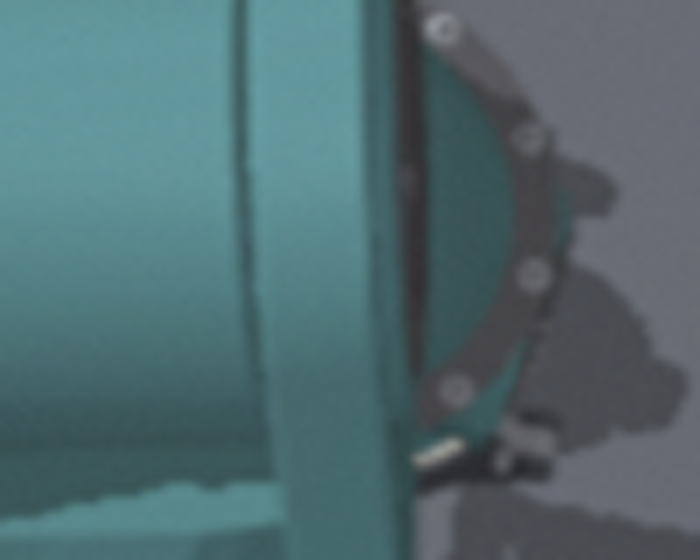

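Emit:
play_rows([
  [1, -0.08, -0.23, -0.05, 0, 0, 0.6],
  [1, -0.07, -0.23, 0, 0, 0, 0.6],
  [1, 0, 0, 0, 0, 0, 0],
])

```text
t: 9.5
ee_pos: [467.7, -32.9, 16.8]
orientation: [[0.929, -0.369, 0.006], [-0.369, -0.929, -0.009], [0.009, 0.006, -1.0]]
contact_force: [-0.9, -0.5, 0.6]
width: -0.2
```

```bash
python3 -c "
from h import *
show('w14',-191,yaw=-22,z=20)
s=snapshot('wrist');a=s['pixels'][0:310,60:360];save(dict(pixels=cv2.resize(a,None,fx=2.4,fy=1.9,interpolation=cv2.INTER_CUBIC)),'w14z')
"
```

```text
r,a 80.40308959120551 177.80142665143435
pos [467.7 -32.9  16.8] yaw -21.6 shift units [-0.02 -0.31 -0.08] turn z units 0.04 tilt fix [ 0.04 -0.06  0.  ] w -0.15377182185586782 F [-0.9 -0.5  0.6] j7 [ -9.  37.  10. 132. -26.  12. -87.]
```

View pics/w14.png

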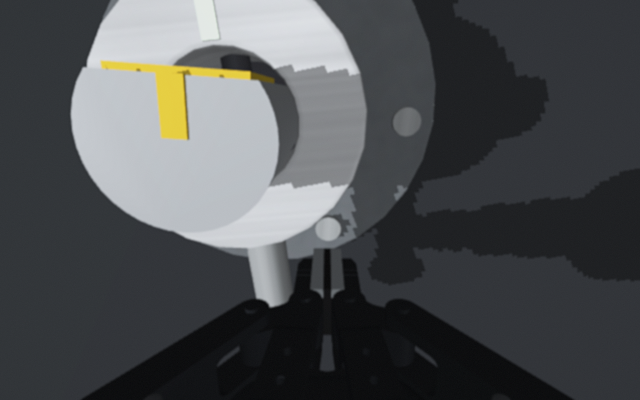

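Emit:
play_rows([
  [1, -0.07, -0.3, -0.02, 0, 0, 0.2],
  [1, 0, 0, 0, 0, 0, 0],
])

```text
t: 9.8
ee_pos: [469.3, -23.3, 17.4]
orientation: [[0.919, -0.394, 0.006], [-0.394, -0.919, -0.01], [0.01, 0.007, -1.0]]
contact_force: [-0.4, 0.6, 0.4]
width: -0.1
```

```bash
python3 -c "
from h import *
show('w15',-191,yaw=-22,z=20)
s=snapshot('wrist');a=s['pixels'][0:310,60:360];save(dict(pixels=cv2.resize(a,None,fx=2.6,fy=1.9,interpolation=cv2.INTER_CUBIC)),'w15z')
"
```

```text
r,a 79.73604603776568 170.81351868836438
pos [469.3 -23.3  17.4] yaw -23.2 shift units [ 0.03 -0.07 -0.07] turn z units -0.15 tilt fix [ 0.05 -0.07  0.  ] w -0.05611773334708434 F [-0.4  0.6  0.4] j7 [-11.  37.  11. 132. -27.  13. -89.]
```

View pics/w15.png

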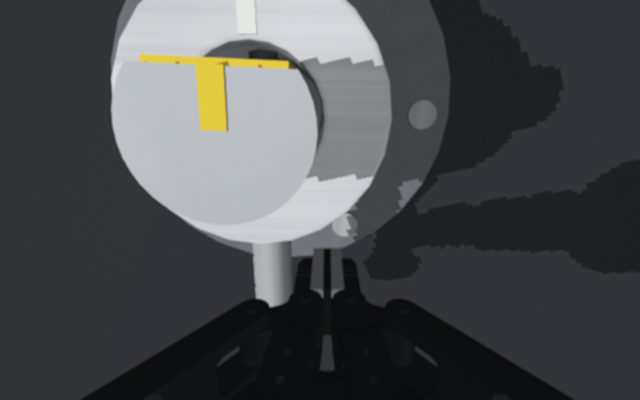

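Emit:
play_rows([
  [1, 0, 0.5, 0, 0, 0, 0],
  [1, 0, 0.5, 0, 0, 0, 0],
  [1, 0, 0, -0.8, 0, 0, 0],
  [1, 0, 0, -1, 0, 0, 0],
  [1, 0, -0.4, -1, 0, 0, 0],
  [1, 0, -0.5, -1, 0, 0, 0],
  [1, 0, -0.4, -1, 0, 0, 0],
  [1, 0, 0, 0, 0, 0, 0],
])

```text
t: 10.7
ee_pos: [471.0, -14.1, 214.9]
orientation: [[0.92, -0.391, -0.002], [-0.391, -0.92, -0.005], [0.001, 0.006, -1.0]]
contact_force: [1.1, -0.7, 0.3]
width: 0.0
```

```bash
python3 -c "
from h import *
show('w16',-191,yaw=-22,z=20)
s=snapshot('wrist');a=s['pixels'][0:240,180:480];save(dict(pixels=cv2.resize(a,None,fx=2.6,fy=2.5,interpolation=cv2.INTER_CUBIC)),'w16z')
"
```

```text
r,a 80.04322513166349 164.11560033503318
pos [471.  -14.1 214.9] yaw -23.0 shift units [0.08 0.13 4.87] turn z units -0.13 tilt fix [ 0.04 -0.    0.  ] w 0.027231650982594485 F [ 1.1 -0.7  0.3] j7 [ -28.   17.   30.  125.  -13.   41. -103.]
red [ 574    0   44   69 1287] [ 496.  -285.    58.5] r 254.4 ang -101.8
red [301 191  22  18 320] [453.7   8.5  58.5] r 104.3 ang 154.7
red [588 293  26  20 339] [ 197.2 -255.7   58.5] r 413.9 ang -147.9
```

View pics/w16.png

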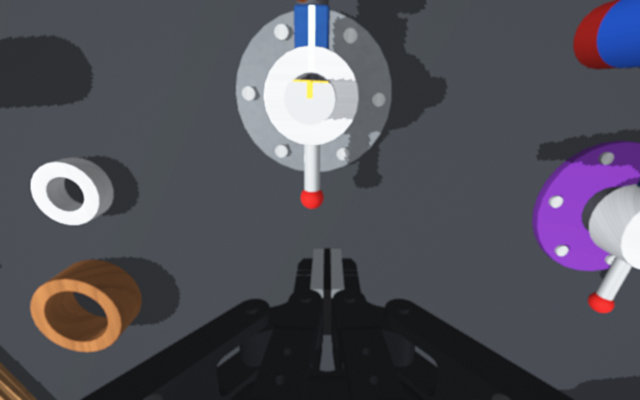

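```bash
python3 -c "
from h import *
s=snapshot('wrist')
P=s['pixels'].astype(int)
h=cv2.cvtColor(s['pixels'],cv2.COLOR_RGB2HSV).astype(int)
# yellow pixels
m=(h[...,0]>20)&(h[...,0]<35)&(h[...,1]>100)&(h[...,2]>100);m[:, :260]=0;m[:,360:]=0;m[150:]=0
ys,xs=np.nonzero(m)
rows={y:(xs[ys==y].min(),xs[ys==y].max()) for y in np.unique(ys)};print(rows)
for y in(150,160,170,180):
    r=P[y,290:335].sum(1);k=np.nonzero(r>400)[0]+290;print('bar',y,k.min() if len(k) else 0,k.max() if len(k) else 0)
for y in(5,15,25,35,45):
    b=P[y,285:340];k=np.nonzero(b.min(1)>190)[0]+285;kb=np.nonzero((b[:,2]-b[:,0])>50)[0]+285;print('white',y,k.min() if len(k) else 0,k.max() if len(k) else 0,'blue',kb.min() if len(kb) else 0,kb.max() if len(kb) else 0)
"
```

```text
{np.int64(73): (np.int64(298), np.int64(305)), np.int64(74): (np.int64(289), np.int64(320)), np.int64(75): (np.int64(289), np.int64(323)), np.int64(76): (np.int64(301), np.int64(323)), np.int64(77): (np.int64(302), np.int64(307)), np.int64(78): (np.int64(302), np.int64(307)), np.int64(79): (np.int64(302), np.int64(307)), np.int64(80): (np.int64(302), np.int64(306)), np.int64(81): (np.int64(302), np.int64(306)), np.int64(82): (np.int64(302), np.int64(306)), np.int64(83): (np.int64(302), np.int64(306)), np.int64(84): (np.int64(302), np.int64(306)), np.int64(85): (np.int64(302), np.int64(306)), np.int64(86): (np.int64(302), np.int64(306)), np.int64(87): (np.int64(302), np.int64(306)), np.int64(88): (np.int64(302), np.int64(306)), np.int64(89): (np.int64(302), np.int64(306)), np.int64(90): (np.int64(302), np.int64(306)), np.int64(91): (np.int64(302), np.int64(306)), np.int64(92): (np.int64(303), np.int64(306))}
bar 150 290 334
bar 160 290 334
bar 170 300 314
bar 180 300 313
white 5 303 309 blue 288 323
white 15 303 309 blue 289 323
white 25 303 309 blue 288 323
white 35 303 309 blue 289 323
white 45 285 327 blue 0 0
```

View pics/w16z.png

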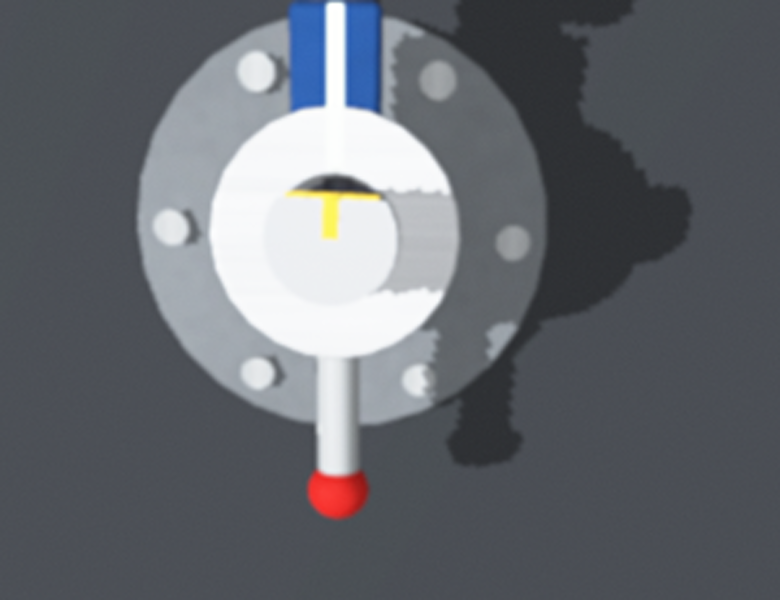

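```bash
python3 -c "
from h import *
s=snapshot('scene')
a=s['pixels'][160:280,240:400];save(dict(pixels=cv2.resize(a,None,fx=5,fy=5,interpolation=cv2.INTER_CUBIC)),'s16')
a=snapshot('top')['pixels'][130:240,260:400];save(dict(pixels=cv2.resize(a,None,fx=5,fy=5,interpolation=cv2.INTER_CUBIC)),'t16')
for sy in(-23,):
  hd=pol(84,sy)
  print('head',hd,proj(s,[*hd,58.5]))
  for c in(0,.1,.2,.3):
    e=np.radians(65)-c;t=hd+78*np.cos(e)*np.array([np.cos(np.radians(sy+90)),np.sin(np.radians(sy+90))]);z=58.5+78*np.sin(e);print(c,t,z,np.array(proj(s,[*t,z]))-[240,160])
"
```

```text
head [625.32240769 -68.82141479] (np.float64(284.7329383678933), np.float64(243.36857051404007))
0 [638.2025563  -38.47768623] 129.1920073888587 [54.05506379 65.68217157]
0.1 [640.89576469 -32.13288486] 125.54791065323981 [56.36504034 67.74127452]
0.2 [643.43336925 -26.15466315] 121.23389335746637 [58.55612671 69.96810677]
0.3 [645.79001507 -20.60275353] 116.29305973633319 [60.60273046 72.33709776]
```

View pics/s16.png

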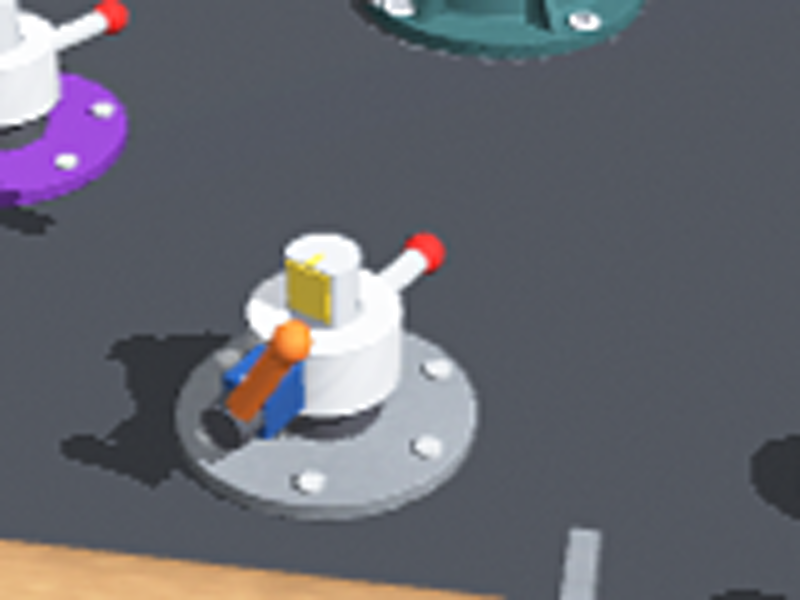

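View pics/t16.png

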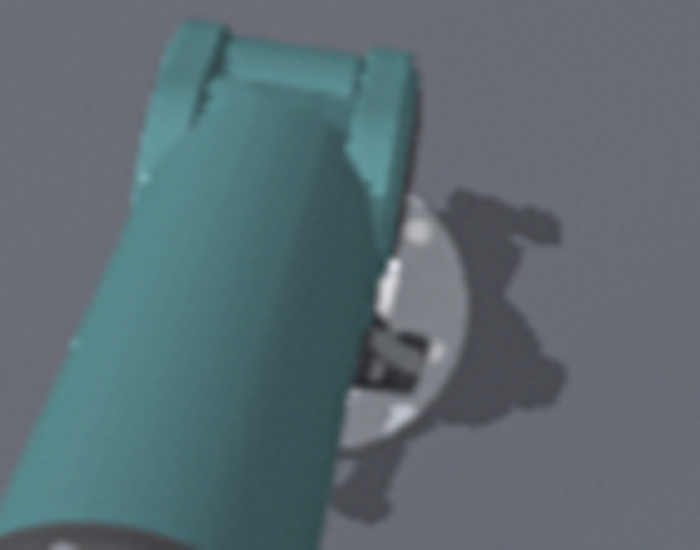

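Emit:
play_rows([
  [1, 0.9, -0.2, 0, 0, 0, 0],
  [1, 0.9, -0.2, 0, 0, 0, 0],
  [1, 0.9, -0.2, 0, 0, 0, 0],
  [1, 0.9, -0.2, 0, 0, 0, 0],
  [1, 0.5, -0.1, 0, 0, 0, 0],
  [1, 0, 0, 0, 0, 0, 0],
])

```text
t: 11.55
ee_pos: [623.8, -54.4, 192.2]
orientation: [[0.915, -0.401, -0.042], [-0.402, -0.916, -0.007], [-0.036, 0.024, -0.999]]
contact_force: [-0.7, -0.4, -1.3]
width: 0.2
```

```bash
python3 -c "
from h import *
to(637,-41,150,-24)
w=snapshot('wrist');save(w,'w17')
s=snapshot('scene');save(s,'s17')
print('lever tip', proj(w,[642,-29,123]),'tool tip',proj(w,state()['ee_pos']))
"
```

```text
pos [623.8 -54.4 192.2] yaw -23.7 shift units [ 0.21 -0.47  1.04] turn z units 0.04 tilt fix [ 0.17  0.26 -0.  ] w 0.24993346640122263 F [-0.7 -0.4 -1.3] j7 [-18.  31.  27. 106. -17.  50. -96.]
lever tip (np.float64(282.7686595948926), np.float64(194.6852518532311)) tool tip (np.float64(325.85920332508493), np.float64(252.80468538985747))
```

View pics/w17.png

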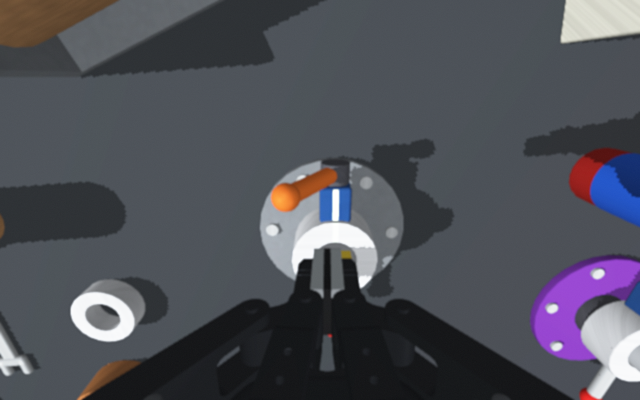

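View pics/s17.png

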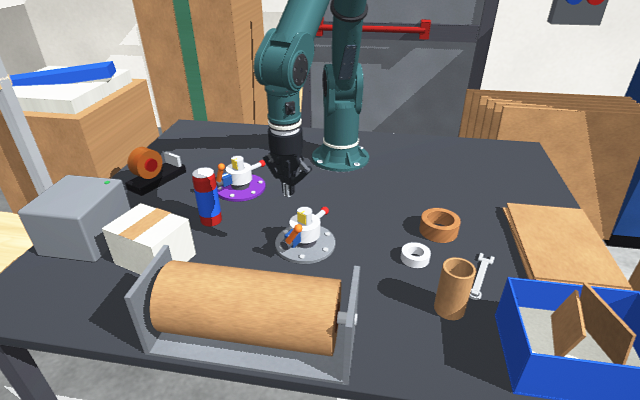

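```bash
python3 -c "
from h import *
s=snapshot('scene');w=snapshot('wrist')
save(dict(pixels=cv2.resize(s['pixels'][150:210,260:320],None,fx=9,fy=9,interpolation=cv2.INTER_CUBIC)),'s18')
o1,d1=ray(s,289,195);o2,d2=ray(w,326.5,249)
k,*_=np.linalg.lstsq(np.c_[d1,-d2],o2-o1,rcond=None);print((o1+k[0]*d1).round(1),(o2+k[1]*d2).round(1))
o1,d1=ray(s,298.4,228.2);o2,d2=ray(w,285.5,197)
k,*_=np.linalg.lstsq(np.c_[d1,-d2],o2-o1,rcond=None);print('ball',(o1+k[0]*d1).round(1),(o2+k[1]*d2).round(1))
"
```

```text
[622.9 -51.5 208.8] [625.9 -56.4 206.1]
ball [634.8 -28.4 120. ] [634.4 -27.8 120.3]
```

View pics/s18.png

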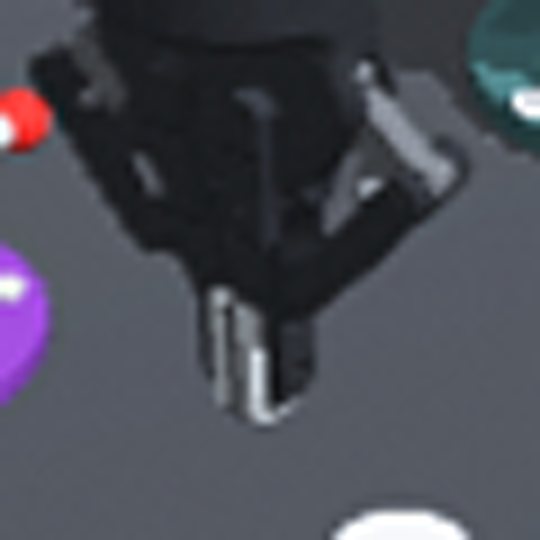

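Emit:
play_rows([
  [1, 0.15, -0.25, 0.3, 0.17, 0.26, 0],
  [1, 0.1, -0.15, 0.5, 0, 0, 0],
  [1, 0, 0, 0.4, 0, 0, 0],
  [1, 0, 0, 0.3, 0, 0, 0],
  [1, 0, 0, 0, 0, 0, 0],
])

```text
t: 12.25
ee_pos: [628.8, -40.1, 132.2]
orientation: [[0.916, -0.401, -0.004], [-0.401, -0.916, 0.005], [-0.005, -0.003, -1.0]]
contact_force: [-0.3, -0.0, -0.4]
width: -0.3
```

```bash
python3 -c "
from h import *
to(633.5,-42,90,-24)
w=snapshot('wrist');save(w,'w19')
s=snapshot('scene');save(dict(pixels=cv2.resize(s['pixels'][140:270,240:380],None,fx=4.5,fy=4.5,interpolation=cv2.INTER_CUBIC)),'s19')
"
```

```text
pos [628.8 -40.1 132.2] yaw -23.6 shift units [0.13 0.   1.05] turn z units 0.05 tilt fix [-0.02  0.04  0.  ] w -0.3071751603609181 F [-0.3 -0.  -0.4] j7 [-17.  35.  24. 109. -21.  41. -94.]
```

View pics/w19.png

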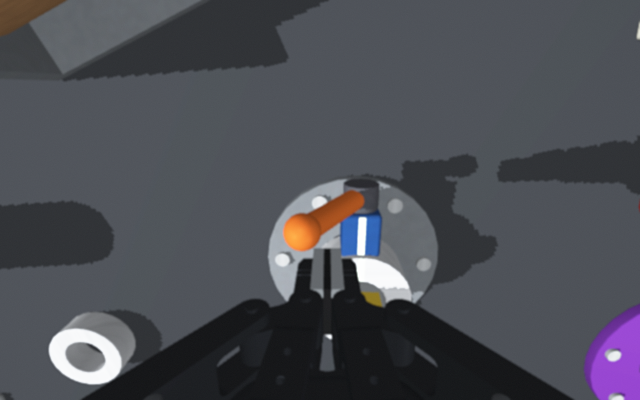

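View pics/s19.png

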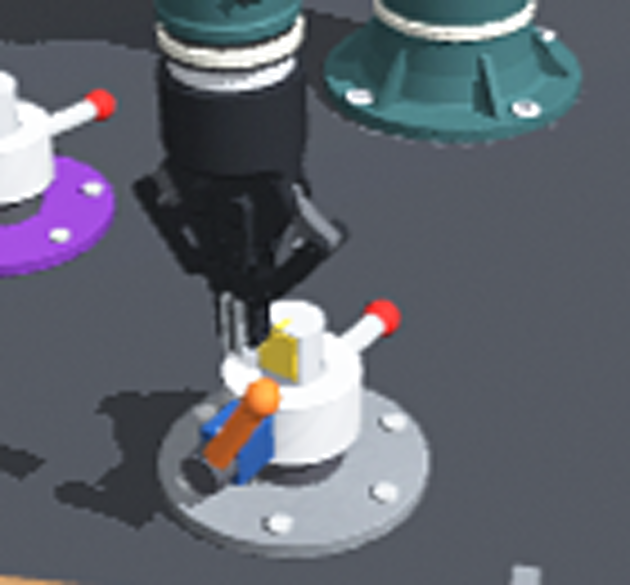

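```bash
python3 -c "
from h import *
s=snapshot('scene');w=snapshot('wrist');p=state()['ee_pos'];R=state()['orientation']
for z in(-25,-19,-15,-10,0,17):
  print(z,[np.round(proj(c,p+R@np.array([11,0,z])),1) for c in(s,w)])
a=s['pixels'][200:240,270:320];a=(255*(a/255.)**.6).astype(np.uint8);save(dict(pixels=cv2.resize(a,None,fx=14,fy=14,interpolation=cv2.INTER_CUBIC)),'s20')
"
```

```text
-25 [array([290.5, 216.2]), array([324.3, 250.9])]
-19 [array([290.6, 218.2]), array([324.4, 245.1])]
-15 [array([290.7, 219.6]), array([324.5, 241.4])]
-10 [array([290.8, 221.2]), array([324.5, 237.1])]
0 [array([291. , 224.5]), array([324.6, 229.2])]
17 [array([291.3, 230. ]), array([324.8, 217.5])]
```

View pics/s20.png

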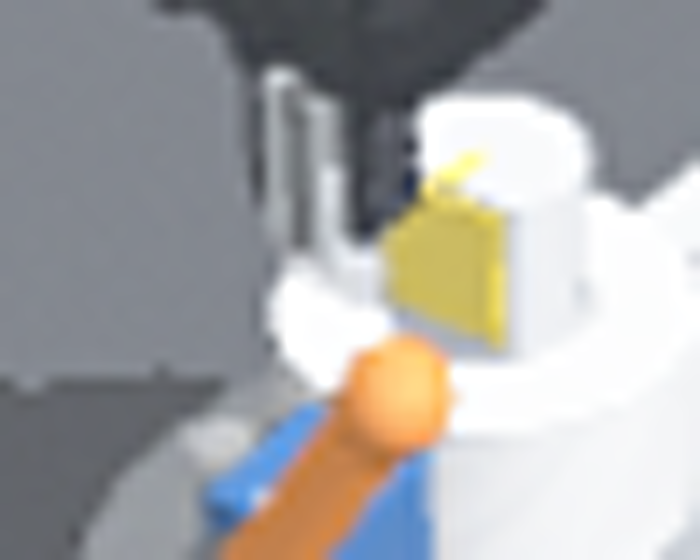

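Emit:
play_rows([
  [1, 0.13, 0, 0.3, 0, 0, 0],
  [1, 0, 0, 0.3, 0, 0, 0],
  [1, 0, 0, 0.3, 0, 0, 0],
  [1, 0, 0, 0, 0, 0, 0],
])

```text
t: 12.85
ee_pos: [639.1, -44.1, 98.0]
orientation: [[0.916, -0.402, 0.007], [-0.402, -0.916, 0.004], [0.005, -0.006, -1.0]]
contact_force: [-0.4, 0.5, -0.5]
width: 0.2
```

```bash
python3 -c "
from h import *
to(633.5,-42,90,-24)
w=snapshot('wrist');save(w,'w21')
s=snapshot('scene');save(dict(pixels=cv2.resize(s['pixels'][140:270,240:380],None,fx=4.5,fy=4.5,interpolation=cv2.INTER_CUBIC)),'s21')
"
```

```text
pos [639.1 -44.1  98. ] yaw -23.7 shift units [-0.15  0.01  0.2 ] turn z units 0.04 tilt fix [-0.04 -0.04  0.  ] w 0.175455365444701 F [-0.4  0.5 -0.5] j7 [-15.  38.  22. 109. -23.  37. -92.]
```

View pics/w21.png

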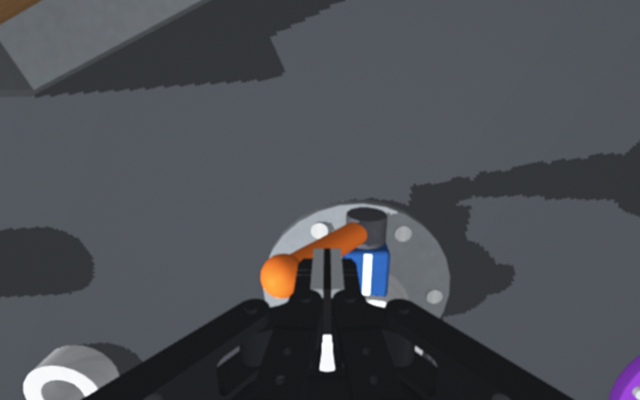

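View pics/s21.png

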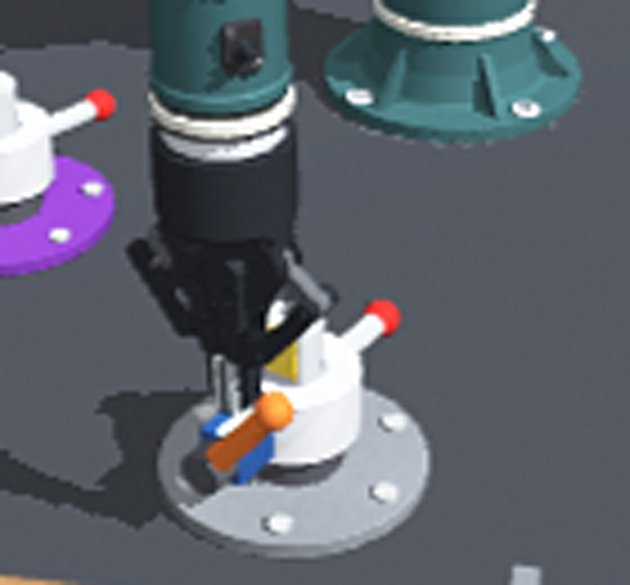

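Emit:
play_rows([
  [1, 0.1, -0.1, 0.2, 0, 0, 0],
  [1, 0, -0.1, 0.25, 0, 0, 0],
  [1, 0, -0.1, 0.25, 0, 0, 0],
  [1, 0, 0, 0, 0, 0, 0],
])

```text
t: 13.35
ee_pos: [652.3, -34.6, 70.6]
orientation: [[0.916, -0.402, 0.015], [-0.402, -0.916, 0.003], [0.013, -0.008, -1.0]]
contact_force: [0.9, -0.5, 0.6]
width: 0.0
```

```bash
python3 -c "
from h import *
to(633.5,-42,43,-24)
w=snapshot('wrist');save(w,'w22')
s=snapshot('scene');save(dict(pixels=cv2.resize(s['pixels'][140:270,240:380],None,fx=4.5,fy=4.5,interpolation=cv2.INTER_CUBIC)),'s22')
"
```

```text
pos [652.3 -34.6  70.6] yaw -23.7 shift units [-0.36  0.36  0.68] turn z units 0.04 tilt fix [-0.06 -0.09  0.  ] w 0.028291033579305735 F [ 0.9 -0.5  0.6] j7 [-15.  40.  21. 108. -24.  35. -92.]
```

View pics/w22.png

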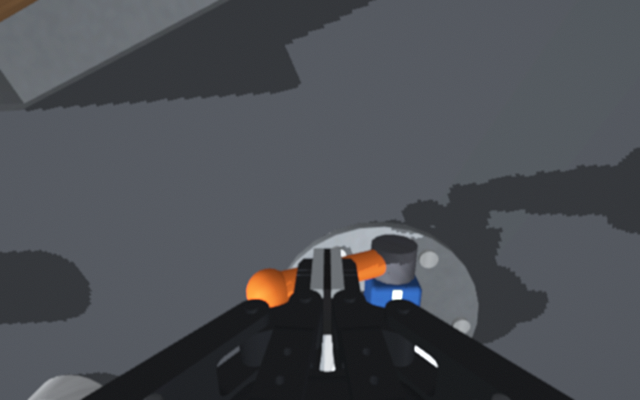

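View pics/s22.png

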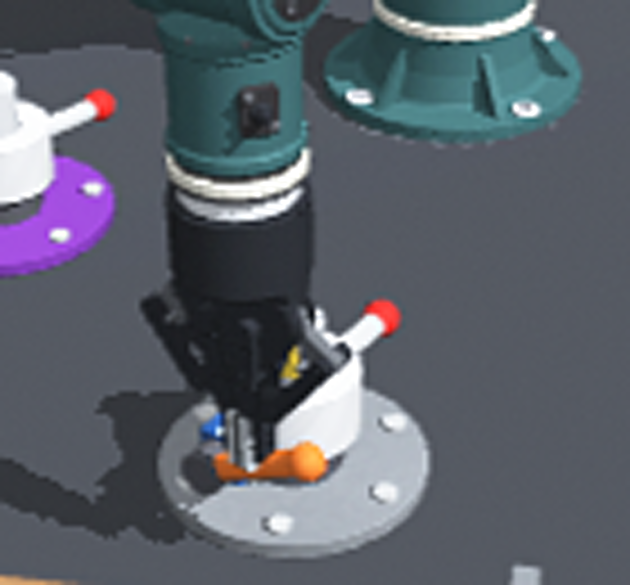

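Emit:
play_rows([
  [1, -0.15, -0.05, 0.2, -0.05, -0.09, 0],
  [1, 0, -0.05, 0.25, 0, 0, 0],
  [1, 0, 0, 0.15, 0, 0, 0],
  [1, 0, 0, 0, 0, 0, 0],
])

```text
t: 13.85
ee_pos: [650.0, -27.4, 46.8]
orientation: [[0.916, -0.402, 0.004], [-0.402, -0.916, 0.002], [0.002, -0.004, -1.0]]
contact_force: [0.6, -0.6, 1.5]
width: -0.0
```

```bash
python3 -c "
from h import *
to(633.5,-42,43,-24)
w=snapshot('wrist');save(w,'w23')
s=snapshot('scene');save(dict(pixels=cv2.resize(s['pixels'][140:270,240:380],None,fx=4.5,fy=4.5,interpolation=cv2.INTER_CUBIC)),'s23')
"
```

```text
pos [650.  -27.4  46.8] yaw -23.7 shift units [-0.23  0.5   0.09] turn z units 0.04 tilt fix [-0.03 -0.02  0.  ] w -0.018726728618575182 F [ 0.6 -0.6  1.5] j7 [-15.  42.  20. 109. -25.  33. -92.]
```

View pics/w23.png

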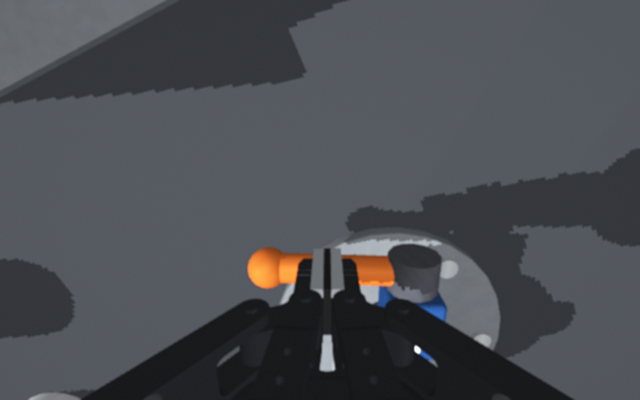

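View pics/s23.png

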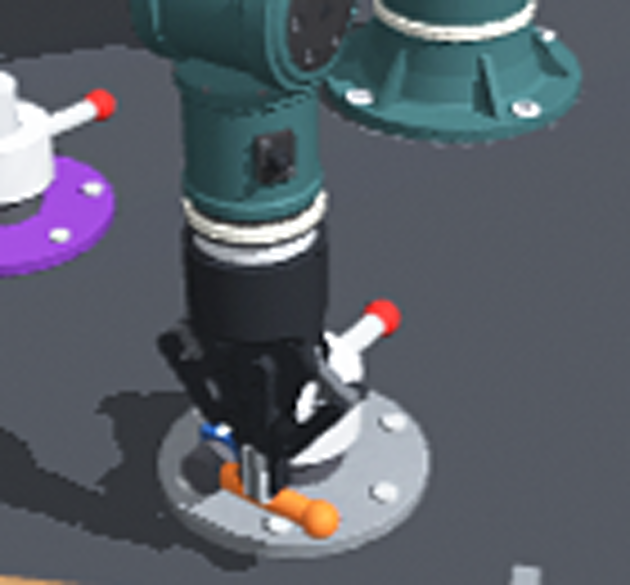

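Emit:
play_rows([
  [1, 0, 0, 0.12, 0, 0, 0],
  [1, 0, 0, 0.12, 0, 0, 0],
  [1, 0, 0, 0.1, 0, 0, 0],
])

```text
t: 14.25
ee_pos: [649.6, -27.5, 44.5]
orientation: [[0.915, -0.404, 0.001], [-0.404, -0.915, 0.01], [-0.004, -0.01, -1.0]]
contact_force: [-8.1, 1.7, 27.2]
width: 0.3
```

Emit:
play_rows([
  [1, 0, 0, -0.5, 0, 0, 0],
  [1, 0, 0, -0.8, 0, 0, 0],
  [1, 0, 0, -1, 0, 0, 0],
  [1, -0.5, 0, -1, 0, 0, 0],
  [1, -0.9, 0, -0.7, 0, 0, 0],
  [1, -0.9, 0, 0, 0, 0, 0],
  [1, -0.9, 0, 0, 0, 0, 0],
  [1, -0.5, 0, 0, 0, 0, 0],
  [1, 0, 0, 0, 0, 0, 0],
  [1, 0, 0, 0, 0, 0, 0],
])

```text
t: 15.25
ee_pos: [501.3, 30.0, 210.8]
orientation: [[0.913, -0.408, -0.013], [-0.408, -0.913, 0.014], [-0.018, -0.007, -1.0]]
contact_force: [0.2, -0.1, 0.7]
width: 0.1
```

```bash
python3 -c "
from h import *
to(500,-20,220,-24)
w=snapshot('wrist');save(w,'w24')
s=snapshot('scene');save(dict(pixels=cv2.resize(s['pixels'][140:270,240:380],None,fx=4.5,fy=4.5,interpolation=cv2.INTER_CUBIC)),'s24')
sy=-24
hd=pol(84,sy)
for c in(.9,1.0,1.08,1.2):
    e=np.radians(65)-c;t=hd+78*np.cos(e)*np.array([np.cos(np.radians(sy+90)),np.sin(np.radians(sy+90))]);z=58.5+78*np.sin(e);print(c,t,z,4.5*(np.array(proj(s,[*t,z]))-[240,140]))
"
```

```text
pos [501.3  30.  210.8] yaw -24.1 shift units [ 0.48  1.15 -0.25] turn z units -0.01 tilt fix [-0.05  0.13  0.  ] w 0.14395431062577402 F [ 0.2 -0.1  0.7] j7 [ -31.   20.   29.  121.  -16.   43. -105.]
0.9 [655.59523641  -0.85898251] 76.62109243010252 [305.62921709 486.00645391]
1.0 [6.56176901e+02 4.47458170e-01] 68.9566162160776 [307.94480859 497.49034148]
1.08 [656.41623416   0.98500863] 62.74609313134894 [308.97597135 506.37632773]
1.2 [656.39517111   0.93770024] 53.39185146277821 [309.15294393 519.06208372]
```

View pics/w24.png

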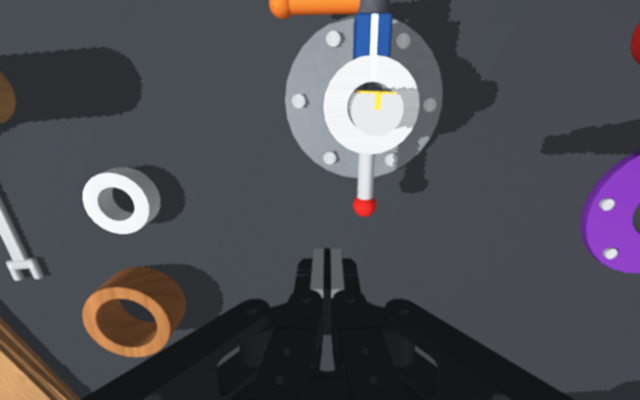

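View pics/s24.png

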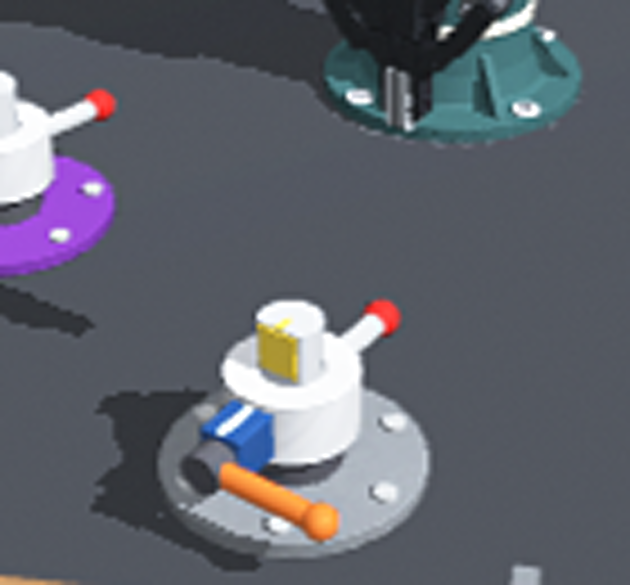

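```bash
python3 -c "
from h import *
s=snapshot('wrist');show('w25',0)
h=cv2.cvtColor(s['pixels'],cv2.COLOR_RGB2HSV).astype(int);P=s['pixels'].astype(int)
b=(h[...,0]>95)&(h[...,0]<125)&(h[...,1]>130);b[60:]=0;b[:,:340]=0;b[:,410:]=0
f=lambda rows,mask:[ (np.nonzero(mask[y])[0].min()+np.nonzero(mask[y])[0].max())/2 for y in rows]
r=list(range(18,48,3));c=f(r,b);k=np.polyfit(r,c,1);print('block',ang(s,(np.polyval(k,48),48),(np.polyval(k,15),15),75.5),k)
a=(np.polyval(k,48),48);o=onz(s,*a,75.5)
y=(h[...,0]>20)&(h[...,0]<35)&(h[...,1]>100)&(h[...,2]>100);y[130:]=0;y[:,:340]=0;y[:,420:]=0
ys,xs=np.nonzero(y);t=ys<ys.min()+5
cols=[x for x in np.unique(xs)];top=[ys[xs==x].min() for x in cols];k2=np.polyfit(cols,top,1);print('flat edge yaw',ang(s,(cols[-1],np.polyval(k2,cols[-1])),(cols[0],np.polyval(k2,cols[0])),115)[0]-90,cols[0],cols[-1])
ln=[(yy,xs[ys==yy].mean()) for yy in range(ys.min()+6,ys.max())];print(ln)
red=onz(s,364,206.5,58.5);d=o-red;print('ball->block ang',np.degrees(np.arctan2(d[1],d[0])),np.linalg.norm(d[:2]))
"
```

```text
r,a 79.69923017119817 124.68050284840902
pos [502.7  29.5 210.8] yaw -24.1 shift units [3.55 0.26 3.86] turn z units -3.02 tilt fix [-0.05  0.12  0.  ] w 0.011103167803548749 F [-0.1 -0.9  0.2] j7 [ -31.   20.   29.  121.  -16.   43. -105.]
red [630  23  10  42 285] [ 500.3 -268.1   58.5] r 237.0 ang -101.6
red [353 199  23  19 326] [453.5   8.3  58.5] r 104.4 ang 154.9
block (np.float64(-24.05848763790498), np.float64(24.376104396591952)) [-4.34343434e-02  3.73518182e+02]
flat edge yaw -26.893882872174977 356 395
[(97, np.float64(378.0)), (98, np.float64(377.5)), (99, np.float64(377.5)), (100, np.float64(377.5)), (101, np.float64(377.5)), (102, np.float64(377.5)), (103, np.float64(377.5)), (104, np.float64(377.0)), (105, np.float64(377.0)), (106, np.float64(377.0)), (107, np.float64(377.0)), (108, np.float64(377.0)), (109, np.float64(377.0))]
ball->block ang -23.48841713949495 149.54005255619015
```

```bash
python3 -c "
from workcell import hand_in,state
print(state()['t'],state()['qd'].round(2),state()['contact_force'].round(1));print(hand_in())"
```

```text
15.45 [-0.09  0.11 -0.05 -0.11 -0.07  0.   -0.11] [-0.5  0.3 -1.2]
the job is handed in; nothing more can be done
None
```

I turned the collar until its set screw faced the flat, pressed the orange lever down to its stop, backed the arm clear and handed the job in at 15.45 s. The hand-in reports no verdict, so the checks below are my own.

**Last checks:**
- **Collar:** the blue block and the handle point at about -24°. The flat reads between -24.5° and -27° depending on the view. That puts the collar about 0.05 rad off square, inside the 0.15 rad limit.
- **Lever:** the ball lines up with the drawn-out position for about 1.2 rad. The push force rose to 27 N at the end, which fits the lever being on its stop.
- **Bystanders and robot:** in the later views that show them, the bystanders look where they were, though I did not measure them. The arm is clear of everything.

**What went wrong or disagreed:**
- **First two pushes:** they missed because the fingers passed over the bar without touching it. Two cameras placed the fingertips about 36 mm higher than the reported TCP plus the stated 17 mm. From then on I set heights from the images.
- **Radius:** the handle ball read 104 mm from the axis instead of 100 mm, and the lever plane about 78 mm instead of 84 mm. My estimate of the shaft axis is therefore probably a few millimetres off, which changes the measured angles little.

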